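Load the projector's plate with index discs from the magazine

TASK

Draw the projector's carriage all the way out to its loading stop and put the stepped setting master, which was left on its plate, back on the cork pad. Feed the discs out of the bottom of the magazine one by one with its pusher until it is empty, and lay every disc flat on an engraved circle of its own, centred, with its notch facing the circle's index line. When all of them lie there, push the carriage fully home to its measuring stop under the lens; leave the pusher fully back, never touch the lens, and leave the other things on the bench alone.

Things in the scene. Friction and masses are not known exactly. Their poses are not given: they have to be found in the camera images.
- disc1_c (a point): centre (half-way up) of a flat steel index disc, 50 mm across, 8 mm thick, 0.11 kg, with a 14 mm bore and one tapered notch in its rim (12 mm wide there, 13 mm deep); its x axis points to the notch. Three or four such discs are stacked in the magazine at first, turned anyhow; a disc that is absent reads None from the start
- disc1_notch (a point): middle of the notch of disc1, 20 mm from its centre, half-way up
- disc2_c (a point): centre (half-way up) of a flat steel index disc, 50 mm across, 8 mm thick, 0.11 kg, with a 14 mm bore and one tapered notch in its rim (12 mm wide there, 13 mm deep); its x axis points to the notch. Three or four such discs are stacked in the magazine at first, turned anyhow; a disc that is absent reads None from the start
- disc2_notch (a point): middle of the notch of disc2, 20 mm from its centre, half-way up
- disc3_c (a point): centre (half-way up) of a flat steel index disc, 50 mm across, 8 mm thick, 0.11 kg, with a 14 mm bore and one tapered notch in its rim (12 mm wide there, 13 mm deep); its x axis points to the notch. Three or four such discs are stacked in the magazine at first, turned anyhow; a disc that is absent reads None from the start
- disc3_notch (a point): middle of the notch of disc3, 20 mm from its centre, half-way up
- disc4_c (a point): centre (half-way up) of a flat steel index disc, 50 mm across, 8 mm thick, 0.11 kg, with a 14 mm bore and one tapered notch in its rim (12 mm wide there, 13 mm deep); its x axis points to the notch. Three or four such discs are stacked in the magazine at first, turned anyhow; a disc that is absent reads None from the start
- disc4_notch (a point): middle of the notch of disc4, 20 mm from its centre, half-way up
- magazine (a point): middle of the magazine floor, 12 mm above the table; its y axis is the way discs are pushed out. Upright square dark grey metal well, 60 mm outside, top 56 mm above the table, open above, window slit in front, on a grey base 84 mm wide (top at floor height, from 170 mm behind to 105 mm ahead of here). One disc at a time passes under the front wall; the stack drops when the pusher is fully back
- outlet (a point): where the centre of a pushed-out disc comes to lie on the open base in front of the magazine, 69 mm along y from point magazine, at floor height (12 mm above the table); nothing stands beside it, the magazine's front is 41 mm behind it
- pusher (a joint): slide of the hand pusher at the foot of the magazine: 0 = fully back at its stop (stack on the floor), 0.072 m = fully forward at its stop (one disc pushed out, the rest of the stack held up by the 6 mm blade). It stays where it is left; about 2 N moves it
- knob (a point): middle of the grip of the pusher's upright round black knob, 20 mm across, 40 mm tall, its top 82 mm above the table, this point 16 mm below the top; the block under it reaches 35 mm above the table; it moves with the pusher, 140 mm behind the magazine's axis when fully back, 68 mm when fully forward
- carriage (a joint): slide of the projector's carriage: 0 = loading stop, plate clear of the lens, 0.20 m = measuring stop, plate under the lens. It moves along the y axis of point plate; it stays where it is left; about 3 to 4 N moves it
- handle (a point): middle of the carriage's pull bar: round black bar, 14 mm thick, 90 mm long, along the x axis of point plate, its middle 80 mm above the table with at least 35 mm free below it, 140 mm from the plate's middle on the side away from the lens
- plate (a point): middle of the top of the carriage's black plate, 160 x 160 mm, 70 mm above the table; y points along the slide to the lens, x away from the robot. Four engraved circles, 56 mm across, have centres at x = -40 or +40, y = -40 or +40 mm. Each has a short index line just outside it on its -x side (towards the robot): a notch that faces it points along -x
- master_c (a point): point on the axis of the setting master, 10 mm above its underside: a stepped steel block, 60 mm long along its x, 24 mm wide along its y, with steps 16, 21 and 26 mm high (highest at +x), 0.2 kg. It stands on the plate at first
- pad_c (a point): middle of the top of the cork pad, 100 x 76 mm, 2 mm thick, lying on the table
- lens: black lens barrel, 34 to 72 mm across, hanging over the measuring stop; origin at the middle of its lower face, 165 mm above the table. It reaches up 140 mm to the machine's head, which is 130 mm wide, overhangs the lens axis by 60 mm towards the loading side and has its underside 310 mm above the table
- loupe: stand magnifier, black, 38 mm across, 44 mm high, right of the cork pad; origin under it; to be left alone
- blower: black rubber dust blower standing upright, 60 mm across, 105 mm high, near the robot; origin under it; to be left alone
- micrometer: outside micrometer lying flat, about 120 x 55 mm, 18 mm high, near the robot on its left; origin under it; to be left alone
- caliper: digital caliper lying flat, 230 mm long, at the far side; origin under it; to be left alone
- vblock: steel V-block 60 x 50 x 45 mm at the far right, beside the magnifier; origin under it; to be left alone
- cleaner: white bottle of lens cleaner, 44 mm across, 110 mm high, at the right; origin under it; to be left alone

How it is judged:
By the outcome, as a careful person would: the job done as asked, in the order asked, and still so for the second after the job is handed in, with the robot touching nothing.
Of disc3, disc4 only 1 to 2 are there at a start; the rules pass over those that are not, and their reading is None.
At some moment in a run one of master may be knocked a few centimetres aside while the robot is not near it.
Once in a run the grip may slacken for a moment while it holds something.
It also fails if it takes over 210 s, if anything falls off the work surface, if the arm or the gripper's body presses on something with over 40 N, if the wrist force passes 120 N, or if a joint passes its speed limit or range.

ROBOT

A 6-joint arm with a two-finger parallel gripper is mounted at the origin on the work surface. World frame = base frame: x ahead of the robot, y to its left, z up, the work surface at z = 0. Lengths are in m, angles in rad, forces in N, time in s.
With the tool pointing down it reaches from about 0.375 to 0.975 m from the base axis. Payload 3.8 kg.
Tool frame: the origin (TCP) lies midway between the tips of the shut fingers; the grasp point (between the pads) lies 19 mm behind it; z points along the fingers, y is the direction in which the jaws open and shut (so a half turn about z gives the same grasp; the last joint's range is limited). The gripper opens to 85 mm and grips with 20 to 120 N. Pads are 22 mm wide; open, the fingers measure 114 mm over their backs; the gripper's body (76 mm by 85 mm) begins 54 mm behind the grasp point. The pads swing forward as they close: fully open they stand 13 mm farther back than shut.
Start: joints at [-1.212, 0.264, 1.604, -0, 1.274, -0.037], TCP at [0.26, -0.623, 0.231] pointing down, gripper open.
Joint ranges: [-2.63, 2.63], [-0.94, 2.18], [0.31, 2.57], [-1.31, 4.45], [0, 2.66], [-2.55, 2.55]. Speed limits (rad/s): [2.57, 2.57, 3.14, 3.14, 3.14, 3.14].

INTERFACE

Orientations are given as a rotation vector (axis times angle).
In Python, from workcell import bot gives the robot as it stands.
- The arm moves only by the shell command python3 -m inch 'ROWS' [FORCE]. ROWS is JSON, a list of rows, each an object of numbers: "dx", "dy", "dz": the shift along the tool's x, y, z in m; "ax", "ay", "az": the turn, a rotation vector about the tool's x, y, z in degrees; "fingers": the opening, from -1 (shut) to 1 (fully open). A call has 1 to 20 rows; each row is the pose to reach, as a shift and turn from the pose measured when the call began, along the tool's axes at that moment; what a row does not reach only later rows make up. A row lasts 1/8 s, in which the tool goes at most 62.5 mm and 10.7 degrees, less where a joint would pass 70% of its speed; a pose out of reach is approached as far as the arm can. A call with a gripper value outside its range is refused whole. The fingers move at their own pace and stop on an object; FORCE is the grip in N (left out, the last holds). Time passes only in rows, so rows that repeat a pose let the fingers close. It gives the time, the measured TCP pose, the force and the opening at its end, in the units of the state.
- bot.read_state(): the state, without advancing time (a new reading comes with each control period).
- bot.read_camera(name): name is "side" or "top"; returns (picture, depth): 420x560x3 uint8, blue, green, red; 420x560 float32, m along the optical axis (not along the pixel's ray), 0 where there is no reading.
- bot.get_calibration(name): a dict with "intrinsics" (3x3 intrinsics, pixels), "view" (4x4, takes a point from world to camera coordinates). Camera axes: x right, y down, z forward; pixel columns grow to the right and rows downward; lengths in m; the calibration is good to about 2 mm. A picture is of the moment at which its call begins. get_calibration takes no time and is no camera call.
- bot.finish_job(): hands the job in, once; it reports no verdict.
Trained networks look in the newest picture that a camera, given by its name, has taken for a name from the list of things; names that differ only in an ending like _2 or _b are one class to them, and where a whole thing is asked for, a point or a joint stands for the part that bears it (a point fixed in the world has none). Each returns a list of dicts, best first, with "p" (0 to 1); they miss things now and then, are a little off and sometimes report something else, mostly with a low value. They report only what shows in the picture. A call takes as long as a camera call.
- bot.masks_of(camera, thing): "region" (420x560 bool, what is visible of it) and "box" ([left, top, right, bottom] in pixels, round what is visible of it).
The state is a dict: "time": time; "q": joint angles; "joint_vel": joint speeds; "joint_torque": joint torques, N m; "tool_pos": TCP position; "tcp_rot": TCP orientation; "wrist_force": force on the tool from outside, world axes, zero at the start; "torque": the same for the moment, N m; "width": opening from 0.0 (shut) to 1.0 (fully open).
Only numpy, scipy, OpenCV 4.12 (cv2) and the standard library are available. Lean on these libraries where they do the work, as an engineer would, in place of code of your own. Each camera call takes 0.05 s, during which the arm holds its last target. There are 200 camera calls.

## Working session

There is one attempt and no reset: what is moved stays moved. The work goes in short steps, Python scripts to look and compute and a shell command to move; the robot and the scene stay as the last step left them, time stands still between calls to the robot, and variables do not carry over. Pictures are saved under pics/ and viewed, about 12 in all and at most 16, crops included, and the job is handed in when it is done.

```bash
mkdir -p pics; ls; python3 - <<'E'
from workcell import bot
import cv2,numpy as np
s=bot.read_state(); print(s['time'],s['tool_pos'],s['tcp_rot'],s['width'],s['wrist_force'])
for c in('side','top'):
    p,d=bot.read_camera(c); cv2.imwrite(f'pics/{c}0.png',p)
    k=bot.get_calibration(c); print(c,np.round(k['intrinsics'],1).tolist(),np.round(k['view'],3).tolist())
E
```

```text
pics
0.0 [ 0.25999121 -0.62210784  0.22993832] [-3.07807821e+00 -6.17215965e-01  5.18781377e-04] 1.0002350970052003 [ 0.18166864 -0.7220754   0.09149517]
side [[420.3, 0.0, 275.3], [0.0, 420.3, 204.4], [0.0, 0.0, 1.0]] [[-0.963, -0.269, 0.011, 0.502], [-0.186, 0.637, -0.748, 0.221], [0.194, -0.722, -0.664, 0.987], [0.0, 0.0, 0.0, 1.0]]
top [[443.3, 0.0, 283.6], [0.0, 443.3, 208.8], [0.0, 0.0, 1.0]] [[0.005, -1.0, 0.002, -0.056], [-0.99, -0.005, -0.143, 0.523], [0.143, -0.001, -0.99, 0.999], [0.0, 0.0, 0.0, 1.0]]
```

View pics/top0.png

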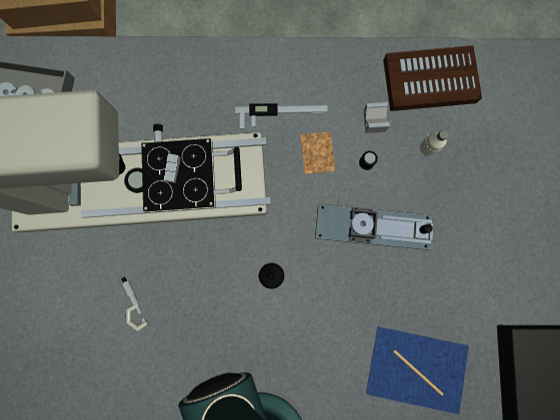

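View pics/side0.png

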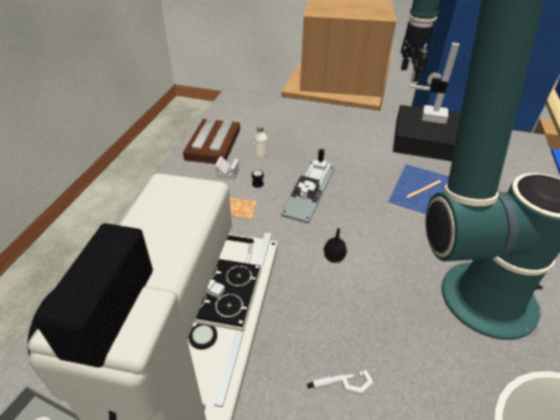

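The top view shows the carriage plate centred near px (178,174) with the master on it and the handle near (238,168). The magazine is at (362,225), the knob at (427,230) and the pad at (318,152). Next I'll measure them.

```bash
cat > h.py <<'E'
from workcell import bot
import cv2,numpy as np
from scipy.spatial.transform import Rotation as R
K=bot.get_calibration('top'); KI=np.array(K['intrinsics']); V=np.array(K['view'])
def unproj(uv,z):
    "pixel(s) -> world xy on plane z"
    uv=np.atleast_2d(uv).astype(float); ray=np.c_[(uv-KI[:2,2])/KI[0,0],np.ones(len(uv))]@V[:3,:3]
    o=-V[:3,:3].T@V[:3,3]; return (o+ray*((z-o[2])/ray[:,2])[:,None])[:,:2]
def proj(P):
    c=np.atleast_2d(P)@V[:3,:3].T+V[:3,3]; return c[:,:2]/c[:,2:]*KI[0,0]+KI[:2,2]
def rect(x0,y0,x1,y1,z,img,res=0.0005):
    "orthorectified view: rows = x decreasing, cols = y decreasing (like the top picture)"
    xs=np.arange(x1,x0,-res); ys=np.arange(y1,y0,-res)
    X,Y=np.meshgrid(xs,ys,indexing='ij'); uv=proj(np.c_[X.ravel(),Y.ravel(),np.full(X.size,z)]).astype(np.float32)
    return cv2.remap(img,uv[:,0].reshape(X.shape),uv[:,1].reshape(X.shape),cv2.INTER_CUBIC)
def mask(t,cam='top',n=1):
    r=bot.masks_of(cam,t); return [(round(a['p'],2),a['box'],a['region']) for a in r[:n]]
def minrect(region,z):
    uv=np.argwhere(region)[:,::-1]; w=unproj(uv,z).astype(np.float32)
    return cv2.minAreaRect(w*1000),w.mean(0)
def st():
    s=bot.read_state(); M=R.from_rotvec(s['tcp_rot']).as_matrix(); return s,np.array(s['tool_pos']),M
def delta(xyz,xdir=None):
    "rows shift (tool axes) to bring the TCP to xyz; tool down; az to make tool y (jaw) parallel to world yaw"
    s,p,M=st(); return np.round(M.T@(np.array(xyz)-p),4)
E
python3 - <<'E'
from h import *
p,d=bot.read_camera('top')
for t,z in [('plate',.07),('handle',.08),('master_c',.09),('pad_c',.002),('magazine',.056),('pusher',.035),('knob',.082),('disc1_c',.036),('loupe',.044),('blower',.1),('lens',.165)]:
    for q in mask(t,n=2):
        r,m=minrect(q[2],z); print(t,q[0],np.round(q[1]),q[2].sum(),'rect(mm)',np.round(r[0],1),np.round(r[1],1),round(r[2],1))
        v=d[q[2]]; print('   depth',np.round(np.median(v[v>0]),3))
s,p0,M=st(); print(np.round(M,3).tolist())
cv2.imwrite('pics/rect_plate.png',rect(.48,.05,.74,.35,.07,p))
cv2.imwrite('pics/rect_mag.png',cv2.resize(rect(.40,-.40,.56,-.1,.036,p),None,fx=1.3,fy=1.3))
print(unproj([178,174],.07),unproj([362,225],.056),unproj([427,230],.08),unproj([238,168],.08))
E
```

```text
plate 0.65 [141. 124. 243. 212.] 5354 rect(mm) [620.  159.3] [206.5 227.1] 4.3
   depth 1.017
handle 0.88 [137. 123. 243. 210.] 5342 rect(mm) [617.  157.9] [205.7 223.5] 4.4
   depth 1.017
handle 0.67 [351. 212. 374. 237.] 363 rect(mm) [ 485.2 -230. ] [47.1 47.1] 0.3
   depth 1.027
master_c 0.84 [163. 154. 180. 182.] 359 rect(mm) [608.5 197.6] [32.8 63.1] 85.5
   depth 0.999
pad_c 0.79 [301. 132. 337. 174.] 1176 rect(mm) [ 670.9 -135.9] [99.4 75.5] 5.6
   depth 1.095
magazine 0.7 [312. 203. 430. 250.] 3755 rect(mm) [ 481.4 -259.2] [268.4  84.5] 84.0
   depth 1.054
magazine 0.62 [139. 125. 243. 213.] 5053 rect(mm) [620.6 162.3] [210.7 227.8] 2.9
   depth 1.016
pusher 0.55 [375. 218. 433. 238.] 888 rect(mm) [ 480.6 -334.9] [129.4  42.1] 84.6
   depth 1.05
knob 0.64 [377. 216. 434. 240.] 896 rect(mm) [ 473.  -321.8] [124.   39.6] 86.0
   depth 1.05
knob 0.61 [313. 202. 431. 252.] 3726 rect(mm) [ 478.5 -254.9] [259.5  81.8] 83.9
   depth 1.054
disc1_c 0.58 [164. 155. 179. 178.] 315 rect(mm) [622.1 212.1] [30.5 65.5] 84.1
   depth 0.999
disc1_c 0.36 [350. 214. 376. 232.] 335 rect(mm) [ 490.2 -236.7] [50.7 45.2] 44.3
   depth 1.027
loupe 0.81 [358. 148. 376. 170.] 263 rect(mm) [ 640.2 -251.4] [35.7 47. ] 62.9
   depth 1.051
loupe 0.16 [120. 161. 122. 172.] 45 rect(mm) [623.8 328.6] [31.6  7.1] 3.3
   depth 0.898
blower 0.97 [259. 263. 286. 288.] 525 rect(mm) [369.6 -27.3] [53.1 51.7] 0.3
   depth 0.999
[[0.923, 0.386, 0.0], [0.386, -0.923, -0.0], [0.0, 0.0, -1.0]]
[[0.59806859 0.18841556]] [[ 0.48436911 -0.23310363]] [[ 0.47130637 -0.37340484]] [[0.61047426 0.0502916 ]]
```

View pics/rect_plate.png

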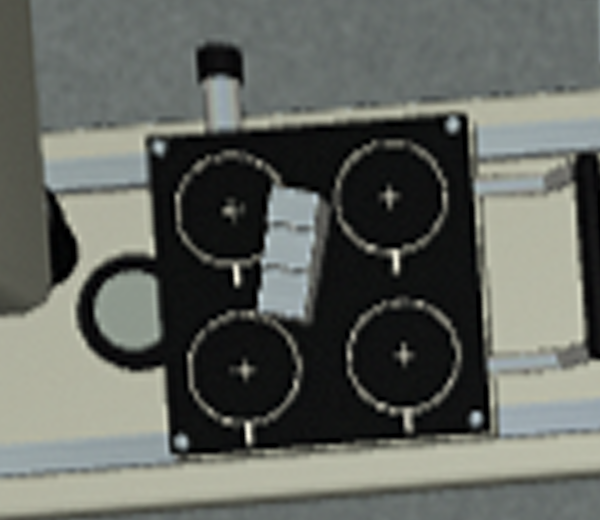

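View pics/rect_mag.png

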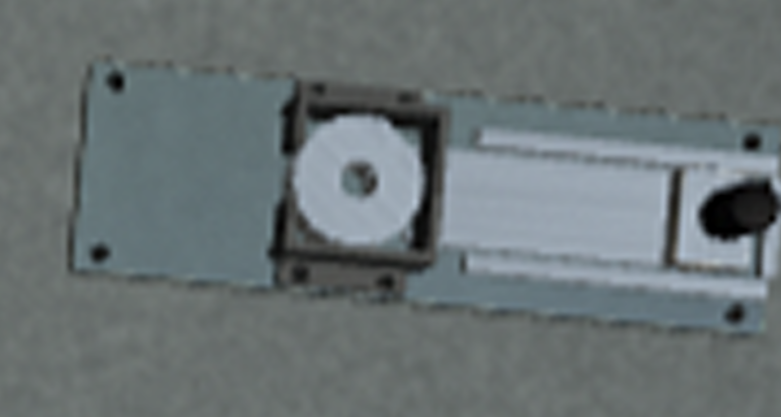

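The four circles give a plate yaw of about 5°, centred at (.5985,.191), which puts the handle at (.6107,.0516). The magazine points along about +y and the top disc is visible. I'll compute the first moves now.

```bash
cat >> h.py <<'E'
def plan(xyz,yaw):
    "rows deltas to put the TCP at xyz, pointing down, tool y (jaw axis) at world yaw in degrees"
    s,p,M=st(); y=np.radians(yaw); yv=np.array([np.cos(y),np.sin(y),0]); zv=np.array([0,0,-1.]); T=np.c_[np.cross(yv,zv),yv,zv]
    a=np.degrees(R.from_matrix(M.T@T).as_rotvec()); d=M.T@(np.array(xyz)-p)
    print('t',round(s['time'],2),'q6',np.round(s['q'][5],2),'d',np.round(d,4),'a',np.round(a,1),'dist',round(np.linalg.norm(d),3))
def topz(region,d):
    uv=np.argwhere(region); v=d[uv[:,0],uv[:,1]]; ok=v>0; uv=uv[ok]; v=v[ok]
    c=np.c_[(uv[:,::-1]-KI[:2,2])/KI[0,0]*v[:,None],v]; return (c-V[:3,3])@V[:3,:3]
E
python3 - <<'E'
from h import *
plan([.6107,.0516,.20],-85)
p,d=bot.read_camera('top')
q=np.zeros(d.shape,bool); q[214:234,352:376]=1
w=topz(q,d); print('mag z histogram',np.histogram(w[:,2],bins=np.arange(.0,.07,.004)))
m=mask('master_c')[0]; w=topz(m[2],d); print('master',np.percentile(w[:,2],[5,30,50,70,95]))
E
```

```text
t 0.7 q6 -0.04 d [ 0.5834 -0.4872  0.0313] a [ 0.  -0.  17.7] dist 0.761
mag z histogram (array([  0,   4,  24,   6,   9,   8,  11,   7,  21,  54, 214,  73,  11,
        30,   5,   0,   0]), array([0.   , 0.004, 0.008, 0.012, 0.016, 0.02 , 0.024, 0.028, 0.032,
       0.036, 0.04 , 0.044, 0.048, 0.052, 0.056, 0.06 , 0.064, 0.068]))
master [0.07447447 0.08447497 0.08754443 0.09048566 0.09594914]
```

```bash
R='x'; python3 -m inch '[{"dx":0.583,"dy":-0.487,"dz":0.031,"az":17.7,"fingers":-0.06},{"dx":0.583,"dy":-0.487,"dz":0.031,"az":17.7,"fingers":-0.06},{"dx":0.583,"dy":-0.487,"dz":0.031,"az":17.7,"fingers":-0.06},{"dx":0.583,"dy":-0.487,"dz":0.031,"az":17.7,"fingers":-0.06},{"dx":0.583,"dy":-0.487,"dz":0.031,"az":17.7,"fingers":-0.06},{"dx":0.583,"dy":-0.487,"dz":0.031,"az":17.7,"fingers":-0.06},{"dx":0.583,"dy":-0.487,"dz":0.031,"az":17.7,"fingers":-0.06},{"dx":0.583,"dy":-0.487,"dz":0.031,"az":17.7,"fingers":-0.06},{"dx":0.583,"dy":-0.487,"dz":0.031,"az":17.7,"fingers":-0.06},{"dx":0.583,"dy":-0.487,"dz":0.031,"az":17.7,"fingers":-0.06},{"dx":0.583,"dy":-0.487,"dz":0.031,"az":17.7,"fingers":-0.06},{"dx":0.583,"dy":-0.487,"dz":0.031,"az":17.7,"fingers":-0.06},{"dx":0.583,"dy":-0.487,"dz":0.031,"az":17.7,"fingers":-0.06},{"dx":0.583,"dy":-0.487,"dz":0.031,"az":17.7,"fingers":-0.06},{"dx":0.583,"dy":-0.487,"dz":0.031,"az":17.7,"fingers":-0.06}]'; python3 -c "
from h import *
plan([.6107,.0516,.061],-85)"
```

```text
t 0.8 q6 -0.04 d [ 0.5834 -0.4871  0.1703] a [ 0.  -0.  17.7] dist 0.779invalid input at $[0]: expected keys dx, dy, dz, ax, ay, az, fingers
```

```bash
python3 -m inch '[{"dx":0.583,"dy":-0.487,"dz":0.031,"ax":0,"ay":0,"az":17.7,"fingers":-0.06},{"dx":0.583,"dy":-0.487,"dz":0.031,"ax":0,"ay":0,"az":17.7,"fingers":-0.06},{"dx":0.583,"dy":-0.487,"dz":0.031,"ax":0,"ay":0,"az":17.7,"fingers":-0.06},{"dx":0.583,"dy":-0.487,"dz":0.031,"ax":0,"ay":0,"az":17.7,"fingers":-0.06},{"dx":0.583,"dy":-0.487,"dz":0.031,"ax":0,"ay":0,"az":17.7,"fingers":-0.06},{"dx":0.583,"dy":-0.487,"dz":0.031,"ax":0,"ay":0,"az":17.7,"fingers":-0.06},{"dx":0.583,"dy":-0.487,"dz":0.031,"ax":0,"ay":0,"az":17.7,"fingers":-0.06},{"dx":0.583,"dy":-0.487,"dz":0.031,"ax":0,"ay":0,"az":17.7,"fingers":-0.06},{"dx":0.583,"dy":-0.487,"dz":0.031,"ax":0,"ay":0,"az":17.7,"fingers":-0.06},{"dx":0.583,"dy":-0.487,"dz":0.031,"ax":0,"ay":0,"az":17.7,"fingers":-0.06},{"dx":0.583,"dy":-0.487,"dz":0.031,"ax":0,"ay":0,"az":17.7,"fingers":-0.06},{"dx":0.583,"dy":-0.487,"dz":0.031,"ax":0,"ay":0,"az":17.7,"fingers":-0.06},{"dx":0.583,"dy":-0.487,"dz":0.031,"ax":0,"ay":0,"az":17.7,"fingers":-0.06},{"dx":0.583,"dy":-0.487,"dz":0.031,"ax":0,"ay":0,"az":17.7,"fingers":-0.06},{"dx":0.583,"dy":-0.487,"dz":0.031,"ax":0,"ay":0,"az":17.7,"fingers":-0.06}]'; python3 -c "
from h import *
plan([.6107,.0516,.061],-85)"
```

```text
time: 2.68
tool_pos: [0.6099, 0.05, 0.2003]
tcp_rot: [3.138, 0.135, -0.001]
wrist_force: [0.2, -0.0, 0.1]
width: 0.466
t 2.67 q6 1.53 d [ 0.001  -0.0016  0.1393] a [ 0.   0.  -0.1] dist 0.139
```

```bash
python3 -m inch '[{"dx":0.001,"dy":-0.002,"dz":0.07,"ax":0,"ay":0,"az":0,"fingers":-0.06},{"dx":0.001,"dy":-0.002,"dz":0.139,"ax":0,"ay":0,"az":0,"fingers":-0.06},{"dx":0.001,"dy":-0.002,"dz":0.139,"ax":0,"ay":0,"az":0,"fingers":-0.06},{"dx":0.001,"dy":-0.002,"dz":0.139,"ax":0,"ay":0,"az":0,"fingers":-0.06},{"dx":0.001,"dy":-0.002,"dz":0.139,"ax":0,"ay":0,"az":0,"fingers":-1},{"dx":0.001,"dy":-0.002,"dz":0.139,"ax":0,"ay":0,"az":0,"fingers":-1},{"dx":0.001,"dy":-0.002,"dz":0.139,"ax":0,"ay":0,"az":0,"fingers":-1},{"dx":0.001,"dy":-0.002,"dz":0.139,"ax":0,"ay":0,"az":0,"fingers":-1}]' 40; python3 -m inch '[{"dx":0,"dy":0.02,"dz":0,"ax":0,"ay":0,"az":0,"fingers":-1},{"dx":0,"dy":0.04,"dz":0,"ax":0,"ay":0,"az":0,"fingers":-1},{"dx":0,"dy":0.055,"dz":0,"ax":0,"ay":0,"az":0,"fingers":-1},{"dx":0,"dy":0.065,"dz":0,"ax":0,"ay":0,"az":0,"fingers":-1},{"dx":0,"dy":0.065,"dz":0,"ax":0,"ay":0,"az":0,"fingers":-1}]'
```

```text
time: 3.68
tool_pos: [0.6133, 0.0521, 0.0649]
tcp_rot: [3.138, 0.135, 0.009]
wrist_force: [-1.5, 0.4, 7.5]
width: 0.144
time: 4.3
tool_pos: [0.6185, -0.0146, 0.0649]
tcp_rot: [3.136, 0.134, 0.007]
wrist_force: [-1.5, -3.5, -2.0]
width: 0.146
```

```bash
python3 -m inch '[{"dx":0,"dy":0.006,"dz":0,"ax":0,"ay":0,"az":0,"fingers":-1},{"dx":0,"dy":0.012,"dz":0,"ax":0,"ay":0,"az":0,"fingers":-1},{"dx":0,"dy":0.012,"dz":0,"ax":0,"ay":0,"az":0,"fingers":-1}]' | grep -E 'pos|force';python3 -m inch '[{"dx":0,"dy":0.005,"dz":0,"ax":0,"ay":0,"az":0,"fingers":-1},{"dx":0,"dy":0.01,"dz":0,"ax":0,"ay":0,"az":0,"fingers":-1},{"dx":0,"dy":0.01,"dz":0,"ax":0,"ay":0,"az":0,"fingers":-1}]'| grep -E 'pos|force'
```

```text
tool_pos: [0.6195, -0.0272, 0.065]
wrist_force: [-1.1, -0.7, -2.6]
tool_pos: [0.6203, -0.038, 0.0649]
wrist_force: [-2.6, 0.4, -2.7]
```

```bash
python3 -m inch '[{"dx":0,"dy":0.005,"dz":0,"ax":0,"ay":0,"az":0,"fingers":-1},{"dx":0,"dy":0.005,"dz":0,"ax":0,"ay":0,"az":0,"fingers":-1}]' | grep -E 'pos|force';python3 -m inch '[{"dx":0,"dy":0.005,"dz":0,"ax":0,"ay":0,"az":0,"fingers":-1},{"dx":0,"dy":0.005,"dz":0,"ax":0,"ay":0,"az":0,"fingers":-1}]'| grep -E 'pos|force'
```

```text
tool_pos: [0.6208, -0.0437, 0.065]
wrist_force: [-3.2, -0.0, -3.0]
tool_pos: [0.6209, -0.0451, 0.065]
wrist_force: [-2.9, 15.1, -0.5]
```

```bash
python3 -m inch '[{"dx":0,"dy":0,"dz":0,"ax":0,"ay":0,"az":0,"fingers":-0.1},{"dx":0,"dy":0,"dz":0,"ax":0,"ay":0,"az":0,"fingers":-0.1},{"dx":0,"dy":0,"dz":0,"ax":0,"ay":0,"az":0,"fingers":-0.1},{"dx":0,"dy":0.03,"dz":-0.06,"ax":0,"ay":0,"az":0,"fingers":0.2},{"dx":0,"dy":0.08,"dz":-0.1,"ax":0,"ay":0,"az":0,"fingers":0.2},{"dx":0,"dy":0.12,"dz":-0.13,"ax":0,"ay":0,"az":0,"fingers":0.2},{"dx":0,"dy":0.12,"dz":-0.13,"ax":0,"ay":0,"az":0,"fingers":0.2}]'
cat >> h.py <<'E'
def snap(name,box=None,z=.07,f=1,res=.0005):
    p,d=bot.read_camera('top'); im=p if box is None else rect(*box,z,p,res)
    cv2.imwrite(f'pics/{name}.png',cv2.resize(im,None,fx=f,fy=f)); return p,d
def fitplate(p,c0,yaw0,z=.07,res=.0005):
    "fit the four 56 mm circles by maximising brightness along the engraved rings"
    from scipy.optimize import minimize
    g=cv2.GaussianBlur(cv2.cvtColor(p,cv2.COLOR_BGR2GRAY),(0,0),.6).astype(np.float32)
    t=np.linspace(0,2*np.pi,180); ring=.028*np.c_[np.cos(t),np.sin(t)]
    L=np.concatenate([ring+[a,b] for a in(-.04,.04) for b in(-.04,.04)])
    def cost(v):
        a=np.radians(v[2]); Q=np.array([[np.cos(a),-np.sin(a)],[np.sin(a),np.cos(a)]])
        uv=proj(np.c_[L@Q.T+v[:2]/1000,np.full(len(L),z)]).astype(np.float32)
        return -np.minimum(cv2.remap(g,uv[:,0],uv[:,1],cv2.INTER_LINEAR),120).mean()
    best=min((minimize(cost,[c0[0]*1e3+i,c0[1]*1e3+j,yaw0],method='Nelder-Mead',options=dict(initial_simplex=np.array([[0,0,0],[3,0,0],[0,3,0],[0,0,2]])+[c0[0]*1e3+i,c0[1]*1e3+j,yaw0])) for i in(-4,0,4) for j in(-4,0,4)),key=lambda r:r.fun)
    return best.x,best.fun
E
python3 - <<'E'
from h import *
p,d=snap('plate1',(.5,-.05,.75,.25),.07)
print(fitplate(p,(.6065,.093),4.5))
m=mask('master_c',n=3)
for q in m:
    w=topz(q[2],d); hi=w[(w[:,2]>.08)]; r=cv2.minAreaRect((hi[:,:2]*1000).astype(np.float32)); print(q[0],q[1],len(hi),np.round(hi.mean(0),4),r)
    if q is m[0]:
        c=hi[:,:2].mean(0); u,s,vt=np.linalg.svd(hi[:,:2]-c); ax=vt[0]; t=(hi[:,:2]-c)@ax; n=(hi[:,:2]-c)@vt[1]
        print('axis',ax,np.polyfit(t,hi[:,2],1),np.percentile(t,[1,99]),np.percentile(n,[1,99]))
s=bot.read_state();print(s['tool_pos'],s['q'])
E
```

```text
time: 6.42
tool_pos: [0.6334, -0.1693, 0.2]
tcp_rot: [3.136, 0.125, 0.019]
wrist_force: [-0.4, 0.3, -0.5]
width: 0.601
(array([606.24594921,  93.35654808,   4.32319902]), np.float64(-86.40955352783203))
0.73 [208.6, 150.6, 222.2, 175.3] 285 [0.617  0.1029 0.0884] ((616.967529296875, 103.45967102050781), (24.273910522460938, 60.20037078857422), 79.4392318725586)
axis [-0.9842345   0.17686847] [-0.2067635   0.08841356] [-0.02907732  0.02923662] [-0.01202075  0.01143934]
[ 0.63045769 -0.16547672  0.19510811] [-0.29609029  0.24190936  1.69895335  0.00241223  1.19702244  1.19175335]
```

View pics/plate1.png

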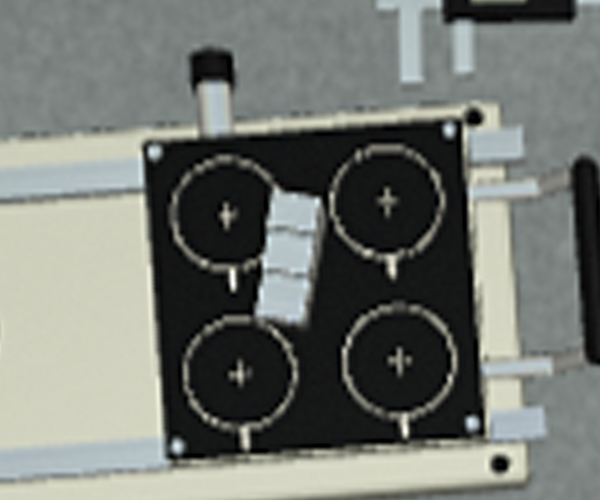

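The carriage is out at its stop, since the force rose to 15 N there. The master stands on the plate at (.617,.103) with its long axis at −10°. I'll grasp it now.

```bash
python3 -c "
from h import *
plan([.617,.103,.15],-100.2)"
```

```text
t 6.53 q6 1.19 d [ 0.0084 -0.2686  0.0453] a [-0.1 -0.2 14.9] dist 0.273
```

```bash
python3 -m inch '[{"dx":0.002,"dy":-0.06,"dz":0.01,"ax":0,"ay":-0.2,"az":5,"fingers":0.2},{"dx":0.004,"dy":-0.12,"dz":0.02,"ax":0,"ay":-0.2,"az":10,"fingers":0.2},{"dx":0.006,"dy":-0.18,"dz":0.03,"ax":0,"ay":-0.2,"az":14.9,"fingers":0.2},{"dx":0.008,"dy":-0.24,"dz":0.045,"ax":0,"ay":-0.2,"az":14.9,"fingers":0.2},{"dx":0.008,"dy":-0.2685,"dz":0.045,"ax":0,"ay":-0.2,"az":14.9,"fingers":0.2},{"dx":0.008,"dy":-0.2685,"dz":0.045,"ax":0,"ay":-0.2,"az":14.9,"fingers":0.2},{"dx":0.008,"dy":-0.2685,"dz":0.045,"ax":0,"ay":-0.2,"az":14.9,"fingers":0.2}]' ; python3 -c "
from h import *
plan([.617,.103,.076],-100.2)
p,d=bot.read_camera('top'); m=mask('master_c')
for q in m: w=topz(q[2],d); w=w[w[:,2]>.08]; print(q[0],q[1],len(w),w.mean(0))"
```

```text
time: 7.4
tool_pos: [0.6156, 0.103, 0.1492]
tcp_rot: [-3.129, 0.277, 0.002]
wrist_force: [0.3, 0.1, 0.2]
width: 0.602
t 7.4 q6 1.87 d [ 0.0015 -0.0002  0.0732] a [-0.   0.1  0.1] dist 0.073
```

```bash
python3 -m inch '[{"dx":0.0015,"dy":0,"dz":0.05,"ax":0,"ay":0,"az":0,"fingers":0.2},{"dx":0.0015,"dy":0,"dz":0.073,"ax":0,"ay":0,"az":0,"fingers":0.2},{"dx":0.0015,"dy":0,"dz":0.073,"ax":0,"ay":0,"az":0,"fingers":0.2},{"dx":0.0015,"dy":0,"dz":0.073,"ax":0,"ay":0,"az":0,"fingers":0.2},{"dx":0.0015,"dy":0,"dz":0.073,"ax":0,"ay":0,"az":0,"fingers":-1},{"dx":0.0015,"dy":0,"dz":0.073,"ax":0,"ay":0,"az":0,"fingers":-1},{"dx":0.0015,"dy":0,"dz":0.073,"ax":0,"ay":0,"az":0,"fingers":-1},{"dx":0.0015,"dy":0,"dz":0.073,"ax":0,"ay":0,"az":0,"fingers":-1}]' 60; python3 -c "
from h import *
plan([.671,-.136,.15],-84.4)"
```

```text
time: 8.5
tool_pos: [0.6195, 0.102, 0.0791]
tcp_rot: [-3.128, 0.28, -0.006]
wrist_force: [-1.0, -0.8, 6.2]
width: 0.257
t 8.5 q6 1.87 d [ 0.0932  0.225  -0.071 ] a [ -0.1  -0.2 -15.8] dist 0.254
```

```bash
python3 -m inch '[{"dx":0,"dy":0,"dz":-0.04,"ax":0,"ay":0,"az":0,"fingers":-1},{"dx":0,"dy":0,"dz":-0.07,"ax":0,"ay":0,"az":0,"fingers":-1},{"dx":0.02,"dy":0.05,"dz":-0.07,"ax":0,"ay":-0.2,"az":-5,"fingers":-1},{"dx":0.04,"dy":0.1,"dz":-0.07,"ax":0,"ay":-0.2,"az":-10,"fingers":-1},{"dx":0.06,"dy":0.15,"dz":-0.07,"ax":0,"ay":-0.2,"az":-15.8,"fingers":-1},{"dx":0.08,"dy":0.2,"dz":-0.07,"ax":0,"ay":-0.2,"az":-15.8,"fingers":-1},{"dx":0.093,"dy":0.225,"dz":-0.07,"ax":0,"ay":-0.2,"az":-15.8,"fingers":-1},{"dx":0.093,"dy":0.225,"dz":-0.07,"ax":0,"ay":-0.2,"az":-15.8,"fingers":-1},{"dx":0.093,"dy":0.225,"dz":-0.07,"ax":0,"ay":-0.2,"az":-15.8,"fingers":-1}]'; python3 -c "
from h import *
plan([.671,-.136,.013],-84.4)"
```

```text
time: 9.62
tool_pos: [0.6703, -0.1349, 0.1485]
tcp_rot: [-3.135, -0.153, 0.001]
wrist_force: [0.2, 1.0, -2.1]
width: 0.263
t 9.62 q6 1.24 d [0.0006 0.0015 0.1355] a [-0.1  0.  -0. ] dist 0.136
```

```bash
python3 -m inch '[{"dx":0.0005,"dy":0.0015,"dz":0.05,"ax":0,"ay":0,"az":0,"fingers":-1},{"dx":0.0005,"dy":0.0015,"dz":0.1,"ax":0,"ay":0,"az":0,"fingers":-1},{"dx":0.0005,"dy":0.0015,"dz":0.125,"ax":0,"ay":0,"az":0,"fingers":-1},{"dx":0.0005,"dy":0.0015,"dz":0.1355,"ax":0,"ay":0,"az":0,"fingers":-1},{"dx":0.0005,"dy":0.0015,"dz":0.1355,"ax":0,"ay":0,"az":0,"fingers":-1},{"dx":0.0005,"dy":0.0015,"dz":0.1355,"ax":0,"ay":0,"az":0,"fingers":-1}]'; python3 -m inch '[{"dx":0,"dy":0,"dz":0.002,"ax":0,"ay":0,"az":0,"fingers":-1},{"dx":0,"dy":0,"dz":0.002,"ax":0,"ay":0,"az":0,"fingers":-1}]'
```

```text
time: 10.38
tool_pos: [0.6721, -0.1355, 0.0144]
tcp_rot: [-3.136, -0.155, -0.003]
wrist_force: [-0.2, -0.8, -1.3]
width: 0.26
time: 10.62
tool_pos: [0.6726, -0.1355, 0.013]
tcp_rot: [-3.136, -0.155, -0.005]
wrist_force: [0.4, 0.6, -1.6]
width: 0.264
```

```bash
python3 -m inch '[{"dx":-0.0015,"dy":0,"dz":0.002,"ax":0,"ay":0,"az":0,"fingers":-1},{"dx":-0.0015,"dy":0,"dz":0.002,"ax":0,"ay":0,"az":0,"fingers":-1},{"dx":-0.0015,"dy":0,"dz":0.002,"ax":0,"ay":0,"az":0,"fingers":0},{"dx":-0.0015,"dy":0,"dz":0.002,"ax":0,"ay":0,"az":0,"fingers":0},{"dx":-0.0015,"dy":0,"dz":0.002,"ax":0,"ay":0,"az":0,"fingers":0},{"dx":-0.0015,"dy":0,"dz":-0.05,"ax":0,"ay":0,"az":0,"fingers":0},{"dx":-0.0015,"dy":0,"dz":-0.1,"ax":0,"ay":0,"az":0,"fingers":0},{"dx":-0.0015,"dy":0,"dz":-0.14,"ax":0,"ay":0,"az":0,"fingers":0},{"dx":-0.0015,"dy":0,"dz":-0.14,"ax":0,"ay":0,"az":0,"fingers":0}]'; python3 -c "
from h import *
p0=cv2.imread('pics/top0.png')
w=unproj(proj([[.4908,-.2385,.036]]),.044); print('mag disc',w)
g=cv2.cvtColor(p0,cv2.COLOR_BGR2GRAY); g=cv2.resize(g[195:255,305:440],None,fx=4,fy=4)
plan([.471,-.3715,.15],-96)"
```

```text
time: 11.75
tool_pos: [0.6741, -0.1367, 0.1589]
tcp_rot: [3.136, 0.155, 0.019]
wrist_force: [0.5, -0.4, -0.3]
width: 0.501
mag disc [[ 0.48989684 -0.23705413]]
t 11.75 q6 1.23 d [-0.2254  0.2137  0.0065] a [ 0.  -0.7 11.7] dist 0.311
```

```bash
python3 - <<'E'
from h import *
p,d=bot.read_camera('top'); cv2.imwrite('pics/t2.png',p)
q=np.zeros(d.shape,bool); q[205:255,400:450]=1
w=topz(q,d); k=w[(w[:,2]>.074)&(w[:,2]<.09)]; print('knob depth',len(k),k.mean(0),k.min(0),k.max(0))
g=p.max(2); m=((g<45)&q).astype(np.uint8); n,l,s,c=cv2.connectedComponentsWithStats(m); i=1+s[1:,4].argmax(); print(s[i],c[i])
# magazine: base holes & disc circle
q=np.zeros(d.shape,bool); q[205:245,345:385]=1
w=topz(q,d); r=w[(w[:,2]>.050)&(w[:,2]<.062)]; print('rim',len(r),cv2.minAreaRect((r[:,:2]*1000).astype(np.float32)))
g4=cv2.resize(cv2.cvtColor(p,cv2.COLOR_BGR2GRAY)[200:250,340:390],None,fx=8,fy=8,interpolation=cv2.INTER_CUBIC)
c=cv2.HoughCircles(g4,cv2.HOUGH_GRADIENT,1.5,50,param1=100,param2=25,minRadius=80,maxRadius=110); print(c)
if c is not None: 
    uv=(c[0,:1,:2]+.5)/8-.5+[340,200]; print('disc',uv,unproj(uv,.044))
q=np.zeros(d.shape,bool); q[195:260,305:440]=1
w=topz(q,d); b=w[(w[:,2]>.006)&(w[:,2]<.018)]; print('base',cv2.minAreaRect((b[:,:2]*1000).astype(np.float32)))
plan([.471,-.3715,.15],-96)
E
```

```text
knob depth 64 [ 0.47669732 -0.37476616  0.08035524] [ 0.46709831 -0.38543719  0.07485125] [ 0.48500449 -0.36630296  0.08398343]
[420 225  12   9  78] [425.41025641 228.61538462]
rim 117 ((489.0367736816406, -247.23143005371094), (39.53428268432617, 61.11696243286133), 81.9190444946289)
None
base ((482.69793701171875, -319.00323486328125), (176.76051330566406, 84.51232147216797), 84.40653991699219)
t 11.8 q6 1.23 d [-0.2236  0.2143  0.0043] a [-0.  -0.4 11.6] dist 0.31
```

```bash
python3 -c "
from h import *
plan([.4764,-.3757,.13],-95.6)"
```

```text
t 11.8 q6 1.23 d [-0.2188  0.219   0.0243] a [-0.  -0.4 11.2] dist 0.31
```

```bash
python3 -m inch '[{"dx":-0.04,"dy":0.04,"dz":0,"ax":0,"ay":-0.4,"az":3,"fingers":0},{"dx":-0.08,"dy":0.08,"dz":0,"ax":0,"ay":-0.4,"az":6,"fingers":0},{"dx":-0.12,"dy":0.12,"dz":0,"ax":0,"ay":-0.4,"az":9,"fingers":0},{"dx":-0.16,"dy":0.16,"dz":0,"ax":0,"ay":-0.4,"az":11.2,"fingers":0},{"dx":-0.2,"dy":0.2,"dz":0.02,"ax":0,"ay":-0.4,"az":11.2,"fingers":0},{"dx":-0.2188,"dy":0.219,"dz":0.024,"ax":0,"ay":-0.4,"az":11.2,"fingers":0},{"dx":-0.2188,"dy":0.219,"dz":0.024,"ax":0,"ay":-0.4,"az":11.2,"fingers":0},{"dx":-0.2188,"dy":0.219,"dz":0.024,"ax":0,"ay":-0.4,"az":11.2,"fingers":0}]'; python3 -c "
from h import *
plan([.4764,-.3757,.047],-95.6)"
```

```text
time: 12.8
tool_pos: [0.4762, -0.3749, 0.1292]
tcp_rot: [-3.136, 0.152, 0.001]
wrist_force: [0.9, 0.2, 0.5]
width: 0.5
t 12.8 q6 0.96 d [0.0004 0.0009 0.0822] a [-0.1  0.   0. ] dist 0.082
```

```bash
python3 -m inch '[{"dx":0,"dy":0.001,"dz":0.05,"ax":0,"ay":0,"az":0,"fingers":0},{"dx":0,"dy":0.001,"dz":0.082,"ax":0,"ay":0,"az":0,"fingers":0},{"dx":0,"dy":0.001,"dz":0.082,"ax":0,"ay":0,"az":0,"fingers":0},{"dx":0,"dy":0.001,"dz":0.082,"ax":0,"ay":0,"az":0,"fingers":-1},{"dx":0,"dy":0.001,"dz":0.082,"ax":0,"ay":0,"az":0,"fingers":-1},{"dx":0,"dy":0.001,"dz":0.082,"ax":0,"ay":0,"az":0,"fingers":-1},{"dx":0,"dy":0.001,"dz":0.082,"ax":0,"ay":0,"az":0,"fingers":-1}]' 30; python3 -m inch '[{"dx":0,"dy":-0.015,"dz":0,"ax":0,"ay":0,"az":0,"fingers":-1},{"dx":0,"dy":-0.03,"dz":0,"ax":0,"ay":0,"az":0,"fingers":-1},{"dx":0,"dy":-0.045,"dz":0,"ax":0,"ay":0,"az":0,"fingers":-1},{"dx":0,"dy":-0.06,"dz":0,"ax":0,"ay":0,"az":0,"fingers":-1},{"dx":0,"dy":-0.066,"dz":0,"ax":0,"ay":0,"az":0,"fingers":-1},{"dx":0,"dy":-0.066,"dz":0,"ax":0,"ay":0,"az":0,"fingers":-1}]'; python3 -m inch '[{"dx":0,"dy":-0.003,"dz":0,"ax":0,"ay":0,"az":0,"fingers":-1},{"dx":0,"dy":-0.006,"dz":0,"ax":0,"ay":0,"az":0,"fingers":-1},{"dx":0,"dy":-0.006,"dz":0,"ax":0,"ay":0,"az":0,"fingers":-1}]'
```

```text
time: 13.68
tool_pos: [0.4777, -0.3754, 0.0491]
tcp_rot: [-3.136, 0.153, -0.004]
wrist_force: [2.5, 5.5, 2.0]
width: 0.224
time: 14.42
tool_pos: [0.4841, -0.3095, 0.0492]
tcp_rot: [-3.137, 0.152, -0.004]
wrist_force: [1.9, -1.7, -8.6]
width: 0.227
time: 14.8
tool_pos: [0.4846, -0.3041, 0.0492]
tcp_rot: [-3.138, 0.151, -0.005]
wrist_force: [-0.7, -5.2, -9.2]
width: 0.228
```

```bash
python3 -m inch '[{"dx":0,"dy":-0.003,"dz":0,"ax":0,"ay":0,"az":0,"fingers":-1},{"dx":0,"dy":-0.003,"dz":0,"ax":0,"ay":0,"az":0,"fingers":-1}]'; python3 -m inch '[{"dx":0,"dy":0.015,"dz":0,"ax":0,"ay":0,"az":0,"fingers":-1},{"dx":0,"dy":0.03,"dz":0,"ax":0,"ay":0,"az":0,"fingers":-1},{"dx":0,"dy":0.045,"dz":0,"ax":0,"ay":0,"az":0,"fingers":-1},{"dx":0,"dy":0.06,"dz":0,"ax":0,"ay":0,"az":0,"fingers":-1},{"dx":0,"dy":0.069,"dz":0,"ax":0,"ay":0,"az":0,"fingers":-1},{"dx":0,"dy":0.074,"dz":0,"ax":0,"ay":0,"az":0,"fingers":-1},{"dx":0,"dy":0.074,"dz":0,"ax":0,"ay":0,"az":0,"fingers":-1}]'; python3 -c "
from h import *
snap('out1',(.44,-.42,.55,-.11),.02,2.2)[0]"
```

```text
time: 15.05
tool_pos: [0.4847, -0.3036, 0.0492]
tcp_rot: [3.134, -0.15, 0.005]
wrist_force: [-1.1, -10.9, -11.8]
width: 0.226
time: 15.92
tool_pos: [0.4778, -0.3755, 0.0492]
tcp_rot: [-3.138, 0.152, -0.005]
wrist_force: [4.6, 7.7, -4.6]
width: 0.22
```

View pics/out1.png

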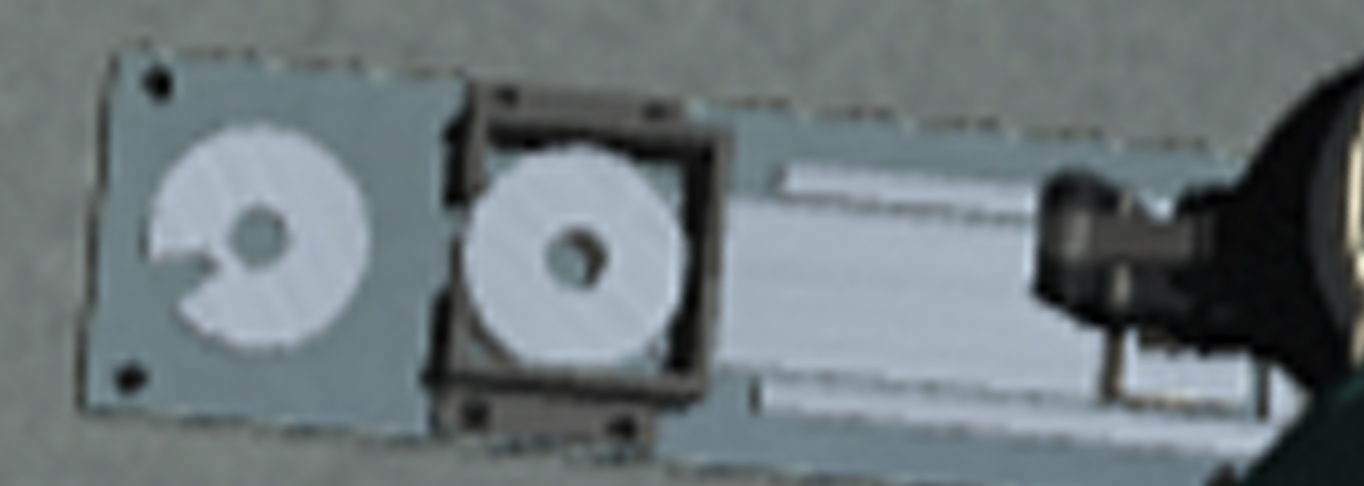

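The first disc lies at the outlet with its notch at about yaw 119°, and the pusher is back. I'll write a disc fit and plan the pick.

```bash
cat >> h.py <<'E'
def model(th,S=70,res=.0005,c=(0,0)):
    "rendered disc, mm offsets c=(x,y), notch yaw th deg; rows=-x, cols=-y; supersampled"
    n=int(S/1000/res); k=4; im=np.zeros((n*k,n*k),np.uint8); s=k/(res*1000)
    P=lambda x,y:(int(round((S/2-(y+c[1]))*s*16)),int(round((S/2-(x+c[0]))*s*16)))
    cv2.circle(im,P(0,0),int(25*s*16),255,-1,shift=4); cv2.circle(im,P(0,0),int(7*s*16),0,-1,shift=4)
    a=np.radians(th); u=np.array([np.cos(a),np.sin(a)]); v=np.array([-u[1],u[0]])
    pts=[u*12-v*2.5,u*12+v*2.5,u*25+v*6,u*28+v*6.7,u*28-v*6.7,u*25-v*6]
    cv2.fillPoly(im,[np.array([P(*q) for q in pts])],0,shift=4)
    return cv2.GaussianBlur(cv2.resize(im,(n,n),interpolation=cv2.INTER_AREA).astype(np.float32),(0,0),2)
def fitdisc(p,c0,z,rng=4):
    from scipy.optimize import minimize
    g=cv2.cvtColor(p,cv2.COLOR_BGR2GRAY); S=.07
    im=rect(c0[0]-S/2,c0[1]-S/2,c0[0]+S/2,c0[1]+S/2,z,g)[:140,:140].astype(np.float32)
    yy,xx=np.mgrid[:140,:140]-69.5; w=(np.hypot(xx,yy)<58)
    def cost(v): m=model(v[2],c=v[:2]); return -np.corrcoef(m[w],im[w])[0,1]
    t=min(np.arange(0,360,15),key=lambda t:cost([0,0,t]))
    r=minimize(cost,[0,0,t],method='Nelder-Mead',options=dict(initial_simplex=np.array([[0,0,t],[2,0,t],[0,2,t],[0,0,t+12.]]),xatol=.02,fatol=1e-5))
    return np.array(c0)+r.x[:2]/1000,r.x[2]%360,-r.fun
def pickyaw(notch,magyaw=84.4,qp=-19,place_n=None):
    "choose jaw yaw at pick (>=30 deg off the notch axis, <=40 deg off magazine x)"
    best=None
    for rel in range(-90,91,5):
        jaw=notch+rel
        if abs((rel+90)%180-90)<35: continue
        off=abs((jaw-(magyaw-90)+90)%180-90)
        if off>40: continue
        for k in(-180,0,180):
            jp=(jaw+k+180)%360-180; jq=(jp+(place_n-notch)+180)%360-180
            q6=(qp-jp+180)%360-180; q6b=(8.5-jq+180)%360-180
            if max(abs(q6),abs(q6b))<138:
                c=off+ .5*(90-abs(rel))+.3*max(abs(q6),abs(q6b))
                if best is None or c<best[0]: best=(c,jp,jq,q6,q6b,rel)
    return best
E
python3 - <<'E'
from h import *
p,d=bot.read_camera('top')
r=fitdisc(p,(.4967,-.1683),.020); print(r)
b=pickyaw(r[1],place_n=180+4.4); print(b)
plan([r[0][0],r[0][1],.12],b[1])
E
```

```text
(array([ 0.49620627, -0.16904359]), np.float64(116.22128018173436), np.float64(0.9809620248940407))
(np.float64(33.591280181734305), np.float64(-3.7787198182656994), np.float64(64.39999999999995), np.float64(-15.2212801817343), np.float64(-55.89999999999995), 60)
t 16.02 q6 0.96 d [-0.0013 -0.2072 -0.0709] a [  0.1  -0.1 -91.7] dist 0.219
```

```bash
python3 -m inch '[{"dx":0,"dy":0,"dz":0,"ax":0,"ay":0,"az":0,"fingers":0},{"dx":0,"dy":0,"dz":0,"ax":0,"ay":0,"az":0,"fingers":0},{"dx":0,"dy":0,"dz":-0.06,"ax":0,"ay":0,"az":0,"fingers":0},{"dx":0,"dy":-0.02,"dz":-0.081,"ax":0,"ay":0,"az":-10,"fingers":0.6},{"dx":0,"dy":-0.06,"dz":-0.081,"ax":0,"ay":0,"az":-20,"fingers":0.6},{"dx":0,"dy":-0.11,"dz":-0.081,"ax":0,"ay":0,"az":-30,"fingers":0.6},{"dx":0,"dy":-0.16,"dz":-0.081,"ax":0,"ay":0,"az":-40,"fingers":0.6},{"dx":-0.001,"dy":-0.207,"dz":-0.081,"ax":0,"ay":0,"az":-50,"fingers":0.6},{"dx":-0.001,"dy":-0.207,"dz":-0.081,"ax":0,"ay":0,"az":-60,"fingers":0.6},{"dx":-0.001,"dy":-0.207,"dz":-0.081,"ax":0,"ay":0,"az":-70,"fingers":0.6},{"dx":-0.001,"dy":-0.207,"dz":-0.081,"ax":0,"ay":0,"az":-80,"fingers":0.6},{"dx":-0.001,"dy":-0.207,"dz":-0.081,"ax":0,"ay":0,"az":-90,"fingers":0.6},{"dx":-0.001,"dy":-0.207,"dz":-0.081,"ax":0,"ay":0,"az":-91.7,"fingers":0.6},{"dx":-0.001,"dy":-0.207,"dz":-0.081,"ax":0,"ay":0,"az":-91.7,"fingers":0.6}]' ; python3 -c "
from h import *
plan([.4962,-.1690,.008],-3.8)"
```

```text
time: 17.77
tool_pos: [0.4967, -0.1698, 0.1307]
tcp_rot: [2.295, 2.141, 0.003]
wrist_force: [0.6, 0.5, 0.7]
width: 0.801
t 17.77 q6 -0.31 d [ 0.0008 -0.001   0.1227] a [ 0.2  0.  -0.2] dist 0.123
```

```bash
python3 -m inch '[{"dx":0.0008,"dy":-0.001,"dz":0.06,"ax":0.2,"ay":0,"az":0,"fingers":0.6},{"dx":0.0008,"dy":-0.001,"dz":0.1,"ax":0.2,"ay":0,"az":0,"fingers":0.6},{"dx":0.0008,"dy":-0.001,"dz":0.121,"ax":0.2,"ay":0,"az":0,"fingers":0.6},{"dx":0.0008,"dy":-0.001,"dz":0.123,"ax":0.2,"ay":0,"az":0,"fingers":0.6},{"dx":0.0008,"dy":-0.001,"dz":0.123,"ax":0.2,"ay":0,"az":0,"fingers":0.6}]' ; python3 -m inch '[{"dx":0,"dy":0,"dz":0,"ax":0,"ay":0,"az":0,"fingers":-1},{"dx":0,"dy":0,"dz":0,"ax":0,"ay":0,"az":0,"fingers":-1},{"dx":0,"dy":0,"dz":0,"ax":0,"ay":0,"az":0,"fingers":-1},{"dx":0,"dy":0,"dz":0,"ax":0,"ay":0,"az":0,"fingers":-1}]' 40
```

```text
time: 18.4
tool_pos: [0.4969, -0.1694, 0.0085]
tcp_rot: [2.297, 2.141, 0.0]
wrist_force: [0.2, 0.6, -0.2]
width: 0.8
time: 18.9
tool_pos: [0.4982, -0.1699, 0.0103]
tcp_rot: [2.295, 2.139, 0.002]
wrist_force: [-1.9, 0.4, 6.0]
width: 0.565
```

```bash
python3 -m inch '[{"dx":0,"dy":0,"dz":-0.06,"ax":0,"ay":0,"az":0,"fingers":-1},{"dx":0,"dy":0,"dz":-0.115,"ax":0,"ay":0,"az":0,"fingers":-1},{"dx":0,"dy":0,"dz":-0.13,"ax":0,"ay":0,"az":0,"fingers":-1},{"dx":0,"dy":0,"dz":-0.13,"ax":0,"ay":0,"az":0,"fingers":-1}]' ; python3 -c "
from h import *
plan([.6431-.0008*np.cos(np.radians(154.4)),.1363-.0008*np.sin(np.radians(154.4)),.12],64.4)
p,d=snap('held1')
print(fitdisc(p,(.4967,-.1683),.02))"
```

```text
time: 19.4
tool_pos: [0.4985, -0.1699, 0.1416]
tcp_rot: [2.293, 2.137, 0.004]
wrist_force: [-0.5, -0.1, -2.3]
width: 0.557
t 19.4 q6 -0.3 d [0.3154 0.1233 0.0215] a [  0.2   0.4 -68.4] dist 0.339
(array([ 0.48840875, -0.15118881]), np.float64(264.48222977411274), np.float64(0.5771663848817882))
```

```bash
python3 -m inch '[{"dx":0.045,"dy":0.018,"dz":0,"ax":0.2,"ay":0.4,"az":-10,"fingers":-1},{"dx":0.09,"dy":0.035,"dz":0,"ax":0.2,"ay":0.4,"az":-20,"fingers":-1},{"dx":0.135,"dy":0.053,"dz":0,"ax":0.2,"ay":0.4,"az":-30,"fingers":-1},{"dx":0.18,"dy":0.07,"dz":0,"ax":0.2,"ay":0.4,"az":-40,"fingers":-1},{"dx":0.225,"dy":0.088,"dz":0,"ax":0.2,"ay":0.4,"az":-50,"fingers":-1},{"dx":0.27,"dy":0.106,"dz":0.01,"ax":0.2,"ay":0.4,"az":-60,"fingers":-1},{"dx":0.3154,"dy":0.1233,"dz":0.0215,"ax":0.2,"ay":0.4,"az":-68.4,"fingers":-1},{"dx":0.3154,"dy":0.1233,"dz":0.0215,"ax":0.2,"ay":0.4,"az":-68.4,"fingers":-1},{"dx":0.3154,"dy":0.1233,"dz":0.0215,"ax":0.2,"ay":0.4,"az":-68.4,"fingers":-1}]' ; python3 -c "
from h import *
plan([.6431-.0008*np.cos(np.radians(154.4)),.1363-.0008*np.sin(np.radians(154.4)),.071],64.4)
"
```

```text
time: 20.58
tool_pos: [0.6404, 0.1361, 0.1149]
tcp_rot: [-0.696, -3.055, 0.002]
wrist_force: [0.6, -0.7, -1.4]
width: 0.559
t 20.57 q6 -0.95 d [-0.0035  0.0015  0.0439] a [-0.2 -0.4 -0.1] dist 0.044
```

```bash
python3 -m inch '[{"dx":-0.0035,"dy":0.0015,"dz":0.03,"ax":-0.2,"ay":-0.4,"az":0,"fingers":-1},{"dx":-0.0035,"dy":0.0015,"dz":0.044,"ax":-0.2,"ay":-0.4,"az":0,"fingers":-1},{"dx":-0.0035,"dy":0.0015,"dz":0.044,"ax":-0.2,"ay":-0.4,"az":0,"fingers":-1},{"dx":-0.0035,"dy":0.0015,"dz":0.044,"ax":-0.2,"ay":-0.4,"az":0,"fingers":-1}]' ; python3 -c "
from h import *
plan([.6431-.0008*np.cos(np.radians(154.4)),.1363-.0008*np.sin(np.radians(154.4)),.0685],64.4)
"
```

```text
time: 21.08
tool_pos: [0.644, 0.1355, 0.0715]
tcp_rot: [-0.699, -3.063, -0.001]
wrist_force: [0.1, -0.7, -0.5]
width: 0.564
t 21.07 q6 -0.95 d [0.0004 0.0004 0.003 ] a [ 0.  -0.  -0.1] dist 0.003
```

```bash
python3 -m inch '[{"dx":0.0004,"dy":0.0004,"dz":0.0025,"ax":0,"ay":0,"az":0,"fingers":-1},{"dx":0.0004,"dy":0.0004,"dz":0.003,"ax":0,"ay":0,"az":0,"fingers":-1},{"dx":0.0004,"dy":0.0004,"dz":0.003,"ax":0,"ay":0,"az":0,"fingers":-1}]'
```

```text
time: 21.45
tool_pos: [0.6438, 0.136, 0.0686]
tcp_rot: [0.699, 3.063, 0.001]
wrist_force: [0.1, 0.2, -0.7]
width: 0.562
```

```bash
python3 -m inch '[{"dx":0,"dy":0,"dz":0.0015,"ax":0,"ay":0,"az":0,"fingers":-1},{"dx":0,"dy":0,"dz":0.0015,"ax":0,"ay":0,"az":0,"fingers":-1}]'; python3 -m inch '[{"dx":0,"dy":0,"dz":0,"ax":0,"ay":0,"az":0,"fingers":0.3},{"dx":0,"dy":0,"dz":0,"ax":0,"ay":0,"az":0,"fingers":0.3},{"dx":0,"dy":0,"dz":-0.01,"ax":0,"ay":0,"az":0,"fingers":0.3},{"dx":0,"dy":0,"dz":-0.06,"ax":0,"ay":0,"az":0,"fingers":0.3},{"dx":0,"dy":0,"dz":-0.1,"ax":0,"ay":0,"az":0,"fingers":0.2},{"dx":0,"dy":0,"dz":-0.1,"ax":0,"ay":0,"az":0,"fingers":0}]'; python3 -c "
from h import *
plan([.4777,-.3755,.15],84.4)
plan([.4777,-.3755,.15],-95.6)
"
```

```text
time: 21.7
tool_pos: [0.644, 0.1362, 0.0676]
tcp_rot: [0.698, 3.063, 0.002]
wrist_force: [-0.6, 0.5, 2.2]
width: 0.559
time: 22.45
tool_pos: [0.6476, 0.1367, 0.1739]
tcp_rot: [0.696, 3.053, 0.008]
wrist_force: [1.3, 0.1, -0.9]
width: 0.503
t 22.45 q6 -0.95 d [-0.0688 -0.5353  0.0207] a [  0.3   0.6 -20.1] dist 0.54
t 22.45 q6 -0.95 d [-0.0688 -0.5353  0.0207] a [  0.8  -0.4 159.9] dist 0.54
```

```bash
python3 -m inch '[{"dx":-0.0076,"dy":-0.0595,"dz":0,"ax":0.3,"ay":0.6,"az":-5,"fingers":0},{"dx":-0.015,"dy":-0.119,"dz":0,"ax":0.3,"ay":0.6,"az":-10,"fingers":0},{"dx":-0.023,"dy":-0.178,"dz":0,"ax":0.3,"ay":0.6,"az":-15,"fingers":0},{"dx":-0.031,"dy":-0.238,"dz":0,"ax":0.3,"ay":0.6,"az":-20.1,"fingers":0},{"dx":-0.038,"dy":-0.297,"dz":0,"ax":0.3,"ay":0.6,"az":-20.1,"fingers":0},{"dx":-0.046,"dy":-0.357,"dz":0.005,"ax":0.3,"ay":0.6,"az":-20.1,"fingers":0},{"dx":-0.053,"dy":-0.416,"dz":0.01,"ax":0.3,"ay":0.6,"az":-20.1,"fingers":0},{"dx":-0.061,"dy":-0.476,"dz":0.015,"ax":0.3,"ay":0.6,"az":-20.1,"fingers":0},{"dx":-0.0688,"dy":-0.5353,"dz":0.0207,"ax":0.3,"ay":0.6,"az":-20.1,"fingers":0},{"dx":-0.0688,"dy":-0.5353,"dz":0.0207,"ax":0.3,"ay":0.6,"az":-20.1,"fingers":0},{"dx":-0.0688,"dy":-0.5353,"dz":0.0207,"ax":0.3,"ay":0.6,"az":-20.1,"fingers":0}]'; python3 -c "
from h import *
plan([.4767,-.3755,.047],84.4)
p,d=snap('placed1',(.5,-.05,.75,.25),.07)
print(fitplate(p,(.6062,.0934),4.4)); print(fitdisc(p,(.6431,.1363),.078))
"
```

```text
time: 23.82
tool_pos: [0.4772, -0.375, 0.1493]
tcp_rot: [-0.155, -3.136, -0.003]
wrist_force: [-0.6, 0.5, 0.1]
width: 0.502
t 23.82 q6 -2.18 d [ 0.0003 -0.0008  0.1023] a [ 0.1 -0.1 -0.1] dist 0.102
(array([606.32060143,  93.46820855,   4.33352291]), np.float64(-77.05604553222656))
(array([0.63908669, 0.13610414]), np.float64(186.43879270029726), np.float64(0.901816887731774))
```

View pics/placed1.png

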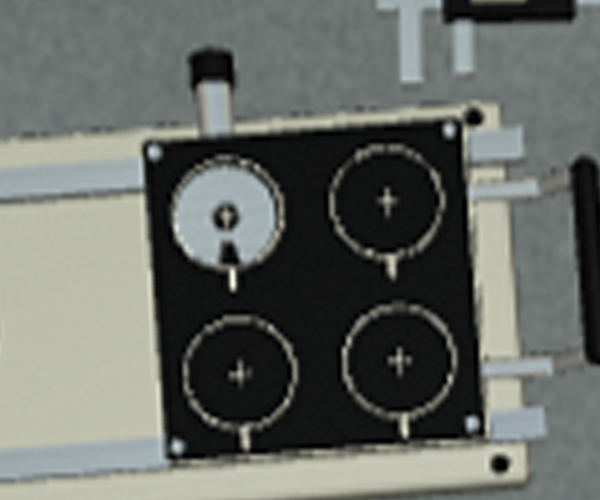

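Disc 1 lies inside its circle, but the flat fit ignores the disc's side wall. I'll refine the fit with layers in depth.

```bash
cat >> h.py <<'E'
CAM=-V[:3,:3].T@V[:3,3]
def fit3(p,c0,zb,th0=None,R=29):
    "3D disc fit (top + visible side) with underside at zb; returns centre, notch yaw, side brightness, corr"
    from scipy.optimize import minimize
    g=cv2.cvtColor(p,cv2.COLOR_BGR2GRAY); S=.07; z=zb+.008
    im=rect(c0[0]-S/2,c0[1]-S/2,c0[0]+S/2,c0[1]+S/2,z,g)[:140,:140].astype(np.float32)
    sl=(CAM[:2]-np.array(c0))/(CAM[2]-z)   # lower layers appear shifted towards the camera
    yy,xx=np.mgrid[:140,:140]-69.5; w=np.hypot(xx,yy)<2*R
    def mod(v):
        m=model(v[2],c=v[:2]); low=np.max([model(v[2],c=np.array(v[:2])+sl*h) for h in(2,4,6,8)],axis=0)
        return np.maximum(m,low*np.clip(v[3],0,1))
    def cost(v): return -np.corrcoef(mod(v)[w],im[w])[0,1]
    t=th0 if th0 is not None else min(np.arange(0,360,15),key=lambda t:cost([0,0,t,.4]))
    rs=[minimize(cost,[0,0,t,b],method='Nelder-Mead',options=dict(initial_simplex=np.array([[0,0,t,b],[2,0,t,b],[0,2,t,b],[0,0,t+12.,b],[0,0,t,b+.2]]),xatol=.03,fatol=1e-5,maxiter=150)) for b in(.1,.6)]
    r=min(rs,key=lambda r:r.fun)
    return np.round(np.array(c0)+r.x[:2]/1000,4),round(r.x[2]%360,1),round(r.x[3],2),round(-r.fun,3)
def circ(pl,i,j):
    a=np.radians(pl[2]); return np.array(pl[:2])/1000+np.array([[np.cos(a),-np.sin(a)],[np.sin(a),np.cos(a)]])@np.array([.04*i,.04*j])
E
python3 - <<'E'
from h import *
p,d=bot.read_camera('top')
for R in(26.5,28): print(R,fit3(p,(.641,.1363),.07,185,R))
print('target',circ((606.3,93.45,4.35),1,1))
p0=cv2.imread('pics/top0.png')
E
```

```text
26.5 (array([0.6391, 0.1362]), np.float64(186.3), np.float64(-0.15), np.float64(0.917))
28 (array([0.6392, 0.1362]), np.float64(186.6), np.float64(0.32), np.float64(0.903))
target [0.64315082 0.13636873]
```

```bash
python3 - <<'E'
from h import *
p,d=bot.read_camera('top')
x0,y0,x1,y1=.605,.098,.680,.173
im=cv2.resize(rect(x0,y0,x1,y1,.07,p,.00025),None,fx=1.3,fy=1.3,interpolation=cv2.INTER_CUBIC); s=1.3/.00025
o=im.copy(); t=np.linspace(0,2*np.pi,200)
def ring(c,r,z,col):
    P=np.c_[c[0]+r*np.cos(t),c[1]+r*np.sin(t),np.full(200,z)]; w=unproj(proj(P),.07)
    cv2.polylines(o,[np.c_[(y1-w[:,1])*s,(x1-w[:,0])*s].astype(np.int32)],True,col,1)
ring((.6391,.1362),.025,.078,(0,0,255)); ring((.6391,.1362),.007,.078,(0,0,255))
ring((.6431,.1364),.028,.07,(0,255,0)); ring((.6431,.1364),.025,.078,(255,0,0)); ring((.6431,.1364),.007,.078,(255,0,0))
cv2.imwrite('pics/zoom1.png',np.hstack([im,o]))
q=np.zeros(d.shape,bool); u=proj([[.6431,.1364,.078]])[0].astype(int); q[u[1]-10:u[1]+10,u[0]-10:u[0]+10]=1
w=topz(q,d); print(np.median(w[:,2])); u=proj([[.6062,.0934,.07]])[0].astype(int); q[:]=0; q[u[1]-4:u[1]+4,u[0]-4:u[0]+4]=1; print(np.median(topz(q,d)[:,2]))
E
```

```text
0.07522809078502689
0.06818141438316686
```

View pics/zoom1.png

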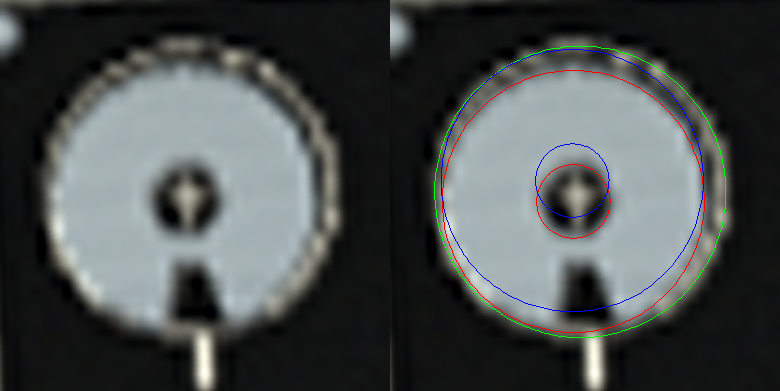

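The disc sits about 3.5 mm towards −x, so the robot and camera frames differ by about 4 mm in x here. I'll apply that to the next discs and mend disc 1 afterwards. Next comes the second push.

```bash
python3 -m inch '[{"dx":0,"dy":-0.001,"dz":0.05,"ax":0,"ay":0,"az":0,"fingers":0},{"dx":0,"dy":-0.001,"dz":0.095,"ax":0,"ay":0,"az":0,"fingers":0},{"dx":0,"dy":-0.001,"dz":0.102,"ax":0,"ay":0,"az":0,"fingers":0},{"dx":0,"dy":-0.001,"dz":0.102,"ax":0,"ay":0,"az":0,"fingers":-1},{"dx":0,"dy":-0.001,"dz":0.102,"ax":0,"ay":0,"az":0,"fingers":-1},{"dx":0,"dy":-0.001,"dz":0.102,"ax":0,"ay":0,"az":0,"fingers":-1},{"dx":0,"dy":-0.001,"dz":0.102,"ax":0,"ay":0,"az":0,"fingers":-1}]' 30; python3 -m inch '[{"dx":0,"dy":0.015,"dz":0,"ax":0,"ay":0,"az":0,"fingers":-1},{"dx":0,"dy":0.03,"dz":0,"ax":0,"ay":0,"az":0,"fingers":-1},{"dx":0,"dy":0.045,"dz":0,"ax":0,"ay":0,"az":0,"fingers":-1},{"dx":0,"dy":0.06,"dz":0,"ax":0,"ay":0,"az":0,"fingers":-1},{"dx":0,"dy":0.07,"dz":0,"ax":0,"ay":0,"az":0,"fingers":-1},{"dx":0,"dy":0.075,"dz":0,"ax":0,"ay":0,"az":0,"fingers":-1},{"dx":0,"dy":0.075,"dz":0,"ax":0,"ay":0,"az":0,"fingers":-1}]'; python3 -m inch '[{"dx":0,"dy":-0.015,"dz":0,"ax":0,"ay":0,"az":0,"fingers":-1},{"dx":0,"dy":-0.03,"dz":0,"ax":0,"ay":0,"az":0,"fingers":-1},{"dx":0,"dy":-0.045,"dz":0,"ax":0,"ay":0,"az":0,"fingers":-1},{"dx":0,"dy":-0.06,"dz":0,"ax":0,"ay":0,"az":0,"fingers":-1},{"dx":0,"dy":-0.07,"dz":0,"ax":0,"ay":0,"az":0,"fingers":-1},{"dx":0,"dy":-0.075,"dz":0,"ax":0,"ay":0,"az":0,"fingers":-1},{"dx":0,"dy":-0.075,"dz":0,"ax":0,"ay":0,"az":0,"fingers":-1}]';  python3 - <<'E'
from h import *
p,d=bot.read_camera('top')
r=fit3(p,(.4965,-.1687),.012); print(r)
b=pickyaw(r[1],place_n=180+4.4); print(b)
plan([r[0][0]+.002,r[0][1],.13],b[1])
E
```

```text
time: 24.85
tool_pos: [0.4793, -0.3755, 0.0495]
tcp_rot: [0.15, 3.136, -0.001]
wrist_force: [2.0, 1.8, 0.8]
width: 0.222
time: 25.72
tool_pos: [0.4862, -0.3037, 0.0496]
tcp_rot: [0.148, 3.136, -0.01]
wrist_force: [-1.3, -14.7, -8.6]
width: 0.226
time: 26.6
tool_pos: [0.4792, -0.3757, 0.0495]
tcp_rot: [0.15, 3.137, -0.001]
wrist_force: [4.8, 11.0, -1.5]
width: 0.217
(array([ 0.4962, -0.1689]), np.float64(228.4), np.float64(-0.06), np.float64(0.977))
(np.float64(36.23), np.float64(-6.599999999999994), np.float64(-50.599999999999994), np.float64(-12.400000000000006), np.float64(59.099999999999994), -55)
t 26.65 q6 -2.18 d [ 0.0007  0.2076 -0.0807] a [ 0.   0.1 91.1] dist 0.223
```

```bash
python3 -m inch '[{"dx":0,"dy":0,"dz":0,"ax":0,"ay":0,"az":0,"fingers":0},{"dx":0,"dy":0,"dz":0,"ax":0,"ay":0,"az":0,"fingers":0},{"dx":0,"dy":0,"dz":-0.06,"ax":0,"ay":0,"az":0,"fingers":0},{"dx":0,"dy":0.02,"dz":-0.081,"ax":0,"ay":0,"az":10,"fingers":0.6},{"dx":0,"dy":0.06,"dz":-0.081,"ax":0,"ay":0,"az":20,"fingers":0.6},{"dx":0,"dy":0.11,"dz":-0.081,"ax":0,"ay":0,"az":30,"fingers":0.6},{"dx":0,"dy":0.16,"dz":-0.081,"ax":0,"ay":0,"az":40,"fingers":0.6},{"dx":0.0007,"dy":0.2076,"dz":-0.081,"ax":0,"ay":0,"az":50,"fingers":0.6},{"dx":0.0007,"dy":0.2076,"dz":-0.081,"ax":0,"ay":0,"az":60,"fingers":0.6},{"dx":0.0007,"dy":0.2076,"dz":-0.081,"ax":0,"ay":0,"az":70,"fingers":0.6},{"dx":0.0007,"dy":0.2076,"dz":-0.081,"ax":0,"ay":0,"az":80,"fingers":0.6},{"dx":0.0007,"dy":0.2076,"dz":-0.081,"ax":0,"ay":0,"az":90,"fingers":0.6},{"dx":0.0007,"dy":0.2076,"dz":-0.081,"ax":0,"ay":0,"az":91.1,"fingers":0.6},{"dx":0.0007,"dy":0.2076,"dz":-0.081,"ax":0,"ay":0,"az":91.1,"fingers":0.6}]' ; python3 -c "
from h import *
plan([.4980,-.1687,.008],-6.6)"
```

```text
time: 28.4
tool_pos: [0.4984, -0.1694, 0.1308]
tcp_rot: [2.341, 2.092, 0.001]
wrist_force: [-0.2, 0.2, -0.4]
width: 0.803
t 28.4 q6 -0.26 d [ 0.0009 -0.0007  0.1228] a [0.1 0.1 0.2] dist 0.123
```

```bash
python3 -m inch '[{"dx":0.0009,"dy":-0.0005,"dz":0.06,"ax":0.1,"ay":0.1,"az":0,"fingers":0.6},{"dx":0.0009,"dy":-0.0005,"dz":0.1,"ax":0.1,"ay":0.1,"az":0,"fingers":0.6},{"dx":0.0009,"dy":-0.0005,"dz":0.121,"ax":0.1,"ay":0.1,"az":0,"fingers":0.6},{"dx":0.0009,"dy":-0.0005,"dz":0.123,"ax":0.1,"ay":0.1,"az":0,"fingers":0.6},{"dx":0.0009,"dy":-0.0005,"dz":0.123,"ax":0.1,"ay":0.1,"az":0,"fingers":-1},{"dx":0.0009,"dy":-0.0005,"dz":0.123,"ax":0.1,"ay":0.1,"az":0,"fingers":-1},{"dx":0.0009,"dy":-0.0005,"dz":0.123,"ax":0.1,"ay":0.1,"az":0,"fingers":-1},{"dx":0.0009,"dy":-0.0005,"dz":0.123,"ax":0.1,"ay":0.1,"az":0,"fingers":-1}]' 40; python3 -m inch '[{"dx":0,"dy":0,"dz":-0.06,"ax":0,"ay":0,"az":0,"fingers":-1},{"dx":0,"dy":0,"dz":-0.11,"ax":0,"ay":0,"az":0,"fingers":-1},{"dx":0,"dy":0,"dz":-0.13,"ax":0,"ay":0,"az":0,"fingers":-1},{"dx":0,"dy":0,"dz":-0.13,"ax":0,"ay":0,"az":0,"fingers":-1}]' ; python3 -c "
from h import *
t=circ((606.3,93.45,4.35),-1,1)+[.0038,.0003]; print(t)
plan([t[0],t[1],.13],-52.6)"
```

```text
time: 29.4
tool_pos: [0.4998, -0.1693, 0.0095]
tcp_rot: [2.34, 2.092, 0.003]
wrist_force: [-0.1, -0.5, 5.8]
width: 0.563
time: 29.9
tool_pos: [0.5008, -0.1698, 0.1419]
tcp_rot: [2.336, 2.089, 0.006]
wrist_force: [1.0, 0.5, -1.0]
width: 0.558
[0.56718127 0.13060082]
t 29.9 q6 -0.26 d [0.3059 0.0323 0.0116] a [ 0.5 -0.1 46.2] dist 0.308
```

```bash
python3 -m inch '[{"dx":0.05,"dy":0.005,"dz":0,"ax":0.5,"ay":0,"az":8,"fingers":-1},{"dx":0.1,"dy":0.01,"dz":0,"ax":0.5,"ay":0,"az":16,"fingers":-1},{"dx":0.15,"dy":0.016,"dz":0,"ax":0.5,"ay":0,"az":24,"fingers":-1},{"dx":0.2,"dy":0.022,"dz":0,"ax":0.5,"ay":0,"az":32,"fingers":-1},{"dx":0.25,"dy":0.027,"dz":0,"ax":0.5,"ay":0,"az":40,"fingers":-1},{"dx":0.305,"dy":0.032,"dz":0.01,"ax":0.5,"ay":0,"az":45.1,"fingers":-1},{"dx":0.305,"dy":0.032,"dz":0.02,"ax":0.5,"ay":0,"az":45.1,"fingers":-1},{"dx":0.305,"dy":0.032,"dz":0.02,"ax":0.5,"ay":0,"az":45.1,"fingers":-1},{"dx":0.305,"dy":0.032,"dz":0.02,"ax":0.5,"ay":0,"az":45.1,"fingers":-1}]' ; python3 -c "
from h import *
plan([.5667,.1302,.071],-51.5)
"
```

```text
time: 31.02
tool_pos: [0.566, 0.1284, 0.1206]
tcp_rot: [-2.966, -1.034, 0.001]
wrist_force: [0.2, -0.5, -0.7]
width: 0.565
t 31.02 q6 1.08 d [ 0.0017 -0.001   0.0496] a [-0.1  0.  -0.1] dist 0.05
```

```bash
python3 -m inch '[{"dx":0.0017,"dy":-0.001,"dz":0.035,"ax":0,"ay":0,"az":0,"fingers":-1},{"dx":0.0017,"dy":-0.001,"dz":0.0496,"ax":0,"ay":0,"az":0,"fingers":-1},{"dx":0.0017,"dy":-0.001,"dz":0.0496,"ax":0,"ay":0,"az":0,"fingers":-1},{"dx":0.0017,"dy":-0.001,"dz":0.0496,"ax":0,"ay":0,"az":0,"fingers":-1}]' ; python3 -c "
from h import *
plan([.5667,.1302,.0672],-51.5)
"
```

```text
time: 31.52
tool_pos: [0.5676, 0.13, 0.0721]
tcp_rot: [-2.966, -1.033, -0.001]
wrist_force: [0.5, -0.3, -0.4]
width: 0.56
t 31.52 q6 1.08 d [-0.0005 -0.0007  0.0049] a [-0.  -0.1 -0.1] dist 0.005
```

```bash
python3 -m inch '[{"dx":-0.0005,"dy":-0.0007,"dz":0.003,"ax":0,"ay":0,"az":0,"fingers":-1},{"dx":-0.0005,"dy":-0.0007,"dz":0.0049,"ax":0,"ay":0,"az":0,"fingers":-1},{"dx":-0.0005,"dy":-0.0007,"dz":0.0049,"ax":0,"ay":0,"az":0,"fingers":-1}]'; python3 -m inch '[{"dx":0,"dy":0,"dz":0,"ax":0,"ay":0,"az":0,"fingers":0.3},{"dx":0,"dy":0,"dz":0,"ax":0,"ay":0,"az":0,"fingers":0.3},{"dx":0,"dy":0,"dz":-0.01,"ax":0,"ay":0,"az":0,"fingers":0.3},{"dx":0,"dy":0,"dz":-0.06,"ax":0,"ay":0,"az":0,"fingers":0.4},{"dx":0,"dy":0,"dz":-0.08,"ax":0,"ay":0,"az":0,"fingers":0.4}]'; python3 -c "
from h import *
plan([.5667,-.1,.15],-85)
"
```

```text
time: 31.9
tool_pos: [0.567, 0.1303, 0.0675]
tcp_rot: [-2.966, -1.034, -0.002]
wrist_force: [0.8, -0.3, -0.7]
width: 0.564
time: 32.52
tool_pos: [0.5691, 0.1307, 0.1514]
tcp_rot: [2.966, 1.034, 0.011]
wrist_force: [0.4, 0.2, 0.0]
width: 0.702
t 32.52 q6 1.08 d [-0.1453  0.1792  0.0009] a [ 0.  -0.4 33.4] dist 0.231
```

```bash
python3 -m inch '[{"dx":-0.036,"dy":0.045,"dz":0,"ax":0,"ay":-0.4,"az":8,"fingers":0.4},{"dx":-0.072,"dy":0.09,"dz":0,"ax":0,"ay":-0.4,"az":16,"fingers":0.4},{"dx":-0.108,"dy":0.135,"dz":0,"ax":0,"ay":-0.4,"az":24,"fingers":0.4},{"dx":-0.145,"dy":0.179,"dz":0,"ax":0,"ay":-0.4,"az":31.4,"fingers":0.4},{"dx":-0.145,"dy":0.179,"dz":0,"ax":0,"ay":-0.4,"az":31.4,"fingers":0.4},{"dx":-0.145,"dy":0.179,"dz":0,"ax":0,"ay":-0.4,"az":31.4,"fingers":0.4}]'; python3 - <<'E'
from h import *
p,d=snap('placed2',(.53,.03,.70,.19),.07,1.8)
pl=(606.3,93.45,4.35)
for c,n in((circ(pl,1,1),1),(circ(pl,-1,1),2)):
    r=fit3(p,c-[.002*(n==1),0],.07,185,26.5); print(n,r,'off',np.round((r[0]-c)*1000,1))
print(fitplate(p,(.6062,.0934),4.4))
plan([.6470,.1367,.15],-83)
E
```

```text
time: 33.28
tool_pos: [0.5666, -0.0996, 0.1509]
tcp_rot: [3.136, 0.192, 0.0]
wrist_force: [-0.1, -0.6, -0.7]
width: 0.698
1 (array([0.6393, 0.1363]), np.float64(186.7), np.float64(0.25), np.float64(0.917)) off [-3.9 -0.1]
2 (array([0.5659, 0.1296]), np.float64(183.9), np.float64(0.03), np.float64(0.947)) off [ 2.5 -0.7]
(array([606.31197185,  93.49489946,   4.40096629]), np.float64(-86.98764038085938))
t 33.33 q6 1.23 d [ 0.1088 -0.2239  0.0008] a [ 0.  -0.   0.1] dist 0.249
```

View pics/placed2.png

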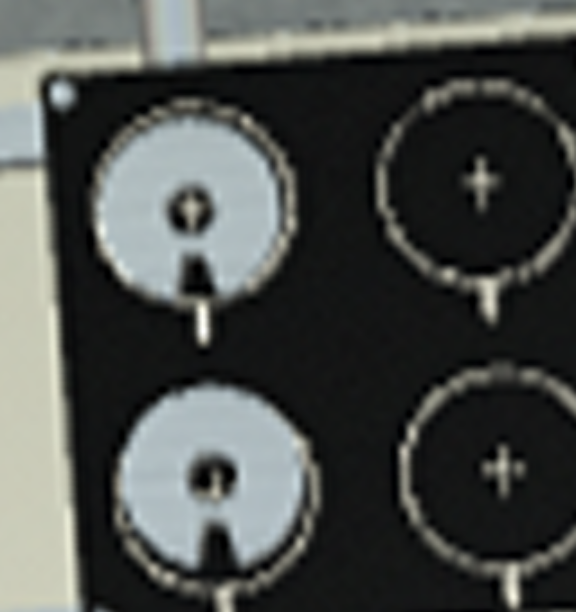

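The robot and camera frames differ by about (2.8, 1.4) mm, and that explains both placements and both picks. I'll regrasp disc 1, shift it +3.9 mm in x, and then correct disc 2.

```bash
python3 -m inch '[{"dx":0.025,"dy":-0.055,"dz":0,"ax":0,"ay":0,"az":0,"fingers":0.4},{"dx":0.05,"dy":-0.11,"dz":0,"ax":0,"ay":0,"az":0,"fingers":0.4},{"dx":0.075,"dy":-0.165,"dz":0,"ax":0,"ay":0,"az":0,"fingers":0.4},{"dx":0.104,"dy":-0.2249,"dz":0,"ax":0,"ay":0,"az":0,"fingers":0.4},{"dx":0.104,"dy":-0.2249,"dz":0.03,"ax":0,"ay":0,"az":0,"fingers":0.4},{"dx":0.104,"dy":-0.2249,"dz":0.06,"ax":0,"ay":0,"az":0,"fingers":0.4},{"dx":0.104,"dy":-0.2249,"dz":0.06,"ax":0,"ay":0,"az":0,"fingers":0.4},{"dx":0.104,"dy":-0.2249,"dz":0.06,"ax":0,"ay":0,"az":0,"fingers":0.4}]'; python3 -c "
from h import *
plan([.6421,.1377,.0665],-83)
"
```

```text
time: 34.33
tool_pos: [0.6424, 0.1382, 0.0917]
tcp_rot: [-3.135, -0.196, -0.002]
wrist_force: [0.9, -0.2, 0.4]
width: 0.695
t 34.33 q6 1.62 d [-0.0004  0.0004  0.0252] a [-0.  -0.1  0.2] dist 0.025
```

```bash
python3 -m inch '[{"dx":0,"dy":0.0004,"dz":0.015,"ax":0,"ay":0,"az":0,"fingers":0.4},{"dx":0,"dy":0.0004,"dz":0.025,"ax":0,"ay":0,"az":0,"fingers":0.4},{"dx":0,"dy":0.0004,"dz":0.025,"ax":0,"ay":0,"az":0,"fingers":0.4},{"dx":0,"dy":0.0004,"dz":0.025,"ax":0,"ay":0,"az":0,"fingers":0.4}]'; python3 -m inch '[{"dx":0,"dy":0,"dz":0,"ax":0,"ay":0,"az":0,"fingers":-1},{"dx":0,"dy":0,"dz":0,"ax":0,"ay":0,"az":0,"fingers":-1},{"dx":0,"dy":0,"dz":0,"ax":0,"ay":0,"az":0,"fingers":-1}]' 30;python3 -m inch '[{"dx":0,"dy":0,"dz":-0.004,"ax":0,"ay":0,"az":0,"fingers":-1},{"dx":0,"dy":0,"dz":-0.006,"ax":0,"ay":0,"az":0,"fingers":-1},{"dx":0,"dy":0,"dz":-0.006,"ax":0,"ay":0,"az":0,"fingers":-1}]'; python3 -c "
from h import *
plan([.6460,.1378,.069],-85)
"
```

```text
time: 34.83
tool_pos: [0.6424, 0.1375, 0.0667]
tcp_rot: [-3.135, -0.195, -0.001]
wrist_force: [0.3, 0.9, 0.7]
width: 0.699
time: 35.2
tool_pos: [0.6429, 0.1375, 0.0674]
tcp_rot: [-3.135, -0.195, -0.003]
wrist_force: [-0.4, -0.6, 3.1]
width: 0.566
time: 35.58
tool_pos: [0.6428, 0.1375, 0.0733]
tcp_rot: [-3.135, -0.196, -0.003]
wrist_force: [0.2, -0.6, -1.6]
width: 0.565
t 35.58 q6 1.62 d [0.0032 0.0002 0.0043] a [ 0.  -0.1  2.1] dist 0.005
```

```bash
python3 -m inch '[{"dx":0.0035,"dy":0,"dz":0,"ax":0,"ay":0,"az":2,"fingers":-1},{"dx":0.0035,"dy":0,"dz":0.003,"ax":0,"ay":0,"az":2,"fingers":-1},{"dx":0.0035,"dy":0,"dz":0.006,"ax":0,"ay":0,"az":2,"fingers":-1},{"dx":0.0035,"dy":0,"dz":0.006,"ax":0,"ay":0,"az":2,"fingers":-1}]'; python3 -m inch '[{"dx":0,"dy":0,"dz":0,"ax":0,"ay":0,"az":0,"fingers":0.4},{"dx":0,"dy":0,"dz":0,"ax":0,"ay":0,"az":0,"fingers":0.4},{"dx":0,"dy":0,"dz":-0.01,"ax":0,"ay":0,"az":0,"fingers":0.4},{"dx":0,"dy":0,"dz":-0.03,"ax":0,"ay":0,"az":0,"fingers":0.4},{"dx":0,"dy":0,"dz":-0.03,"ax":0,"ay":0,"az":0,"fingers":0.4}]'; python3 -c "
from h import *
plan([.5687,.1310,.09],-85)
"
```

```text
time: 36.08
tool_pos: [0.6463, 0.138, 0.0674]
tcp_rot: [-3.138, -0.141, -0.003]
wrist_force: [-0.5, -0.6, 0.3]
width: 0.566
time: 36.7
tool_pos: [0.6488, 0.1384, 0.1011]
tcp_rot: [-3.138, -0.141, -0.012]
wrist_force: [-0.4, 0.5, 0.7]
width: 0.696
t 36.7 q6 1.65 d [-0.0805  0.0002  0.0105] a [-0.  -0.4  0.1] dist 0.081
```

Now disc 2.

```bash
python3 -m inch '[{"dx":-0.045,"dy":0,"dz":0,"ax":0,"ay":-0.4,"az":0,"fingers":0.4},{"dx":-0.0805,"dy":0,"dz":0,"ax":0,"ay":-0.4,"az":0,"fingers":0.4},{"dx":-0.0805,"dy":0,"dz":0.01,"ax":0,"ay":-0.4,"az":0,"fingers":0.4},{"dx":-0.0805,"dy":0,"dz":0.01,"ax":0,"ay":-0.4,"az":0,"fingers":0.4}]'; python3 -c "
from h import *
plan([.5687,.1310,.0665],-85)
"
```

```text
time: 37.2
tool_pos: [0.5687, 0.1312, 0.09]
tcp_rot: [-3.138, -0.141, -0.001]
wrist_force: [0.9, -0.4, -0.4]
width: 0.702
t 37.2 q6 1.66 d [-0.      0.0002  0.0235] a [-0.  -0.   0.1] dist 0.024
```

```bash
python3 -m inch '[{"dx":0,"dy":0,"dz":0.015,"ax":0,"ay":0,"az":0,"fingers":0.4},{"dx":0,"dy":0,"dz":0.0235,"ax":0,"ay":0,"az":0,"fingers":0.4},{"dx":0,"dy":0,"dz":0.0235,"ax":0,"ay":0,"az":0,"fingers":0.4},{"dx":0,"dy":0,"dz":0.0235,"ax":0,"ay":0,"az":0,"fingers":-1},{"dx":0,"dy":0,"dz":0.0235,"ax":0,"ay":0,"az":0,"fingers":-1},{"dx":0,"dy":0,"dz":0.0235,"ax":0,"ay":0,"az":0,"fingers":-1}]' 30;python3 -m inch '[{"dx":0,"dy":0,"dz":-0.004,"ax":0,"ay":0,"az":0,"fingers":-1},{"dx":-0.0027,"dy":-0.0009,"dz":-0.006,"ax":0,"ay":0,"az":0,"fingers":-1},{"dx":-0.0027,"dy":-0.0009,"dz":-0.004,"ax":0,"ay":0,"az":0,"fingers":-1},{"dx":-0.0027,"dy":-0.0009,"dz":0,"ax":0,"ay":0,"az":0,"fingers":-1},{"dx":-0.0027,"dy":-0.0009,"dz":0,"ax":0,"ay":0,"az":0,"fingers":-1}]'; python3 -m inch '[{"dx":0,"dy":0,"dz":0,"ax":0,"ay":0,"az":0,"fingers":0.4},{"dx":0,"dy":0,"dz":0,"ax":0,"ay":0,"az":0,"fingers":0.4},{"dx":0,"dy":0,"dz":-0.01,"ax":0,"ay":0,"az":0,"fingers":0.4},{"dx":0,"dy":0,"dz":-0.06,"ax":0,"ay":0,"az":0,"fingers":0},{"dx":0,"dy":0,"dz":-0.08,"ax":0,"ay":0,"az":0,"fingers":0}]'; python3 -c "
from h import *
plan([.4788,-.3756,.15],-95.6)
"
```

```text
time: 37.95
tool_pos: [0.57, 0.1313, 0.0674]
tcp_rot: [-3.138, -0.141, -0.005]
wrist_force: [0.5, 0.3, 5.4]
width: 0.569
time: 38.58
tool_pos: [0.5671, 0.132, 0.0674]
tcp_rot: [-3.138, -0.141, -0.004]
wrist_force: [-1.2, -0.1, 2.8]
width: 0.566
time: 39.2
tool_pos: [0.5691, 0.1323, 0.1512]
tcp_rot: [-3.137, -0.141, -0.013]
wrist_force: [0.0, 1.2, 1.1]
width: 0.498
t 39.2 q6 1.67 d [-1.355e-01  4.978e-01 -4.000e-04] a [-0.1 -0.5 10.7] dist 0.516
```

```bash
python3 -m inch '[{"dx":-0.015,"dy":0.055,"dz":0,"ax":0,"ay":-0.5,"az":2,"fingers":0},{"dx":-0.03,"dy":0.11,"dz":0,"ax":0,"ay":-0.5,"az":4,"fingers":0},{"dx":-0.045,"dy":0.166,"dz":0,"ax":0,"ay":-0.5,"az":6,"fingers":0},{"dx":-0.06,"dy":0.221,"dz":0,"ax":0,"ay":-0.5,"az":8,"fingers":0},{"dx":-0.075,"dy":0.276,"dz":0,"ax":0,"ay":-0.5,"az":10.7,"fingers":0},{"dx":-0.09,"dy":0.332,"dz":0,"ax":0,"ay":-0.5,"az":10.7,"fingers":0},{"dx":-0.105,"dy":0.387,"dz":0,"ax":0,"ay":-0.5,"az":10.7,"fingers":0},{"dx":-0.12,"dy":0.442,"dz":0,"ax":0,"ay":-0.5,"az":10.7,"fingers":0},{"dx":-0.1355,"dy":0.498,"dz":0,"ax":0,"ay":-0.5,"az":10.7,"fingers":0},{"dx":-0.1355,"dy":0.498,"dz":0,"ax":0,"ay":-0.5,"az":10.7,"fingers":0},{"dx":-0.1355,"dy":0.498,"dz":0,"ax":0,"ay":-0.5,"az":10.7,"fingers":0}]'; python3 - <<'E'
from h import *
plan([.4788,-.3756,.047],-95.6)
p,d=snap('placed3')
pl=(606.3,93.47,4.38)
for c,n in((circ(pl,1,1),1),(circ(pl,-1,1),2)):
    r=fit3(p,c,.07,185,26.5); print(n,r,'off',np.round((r[0]-c)*1000,1))
E
```

```text
time: 40.58
tool_pos: [0.4785, -0.3755, 0.1493]
tcp_rot: [-3.135, 0.154, 0.002]
wrist_force: [0.9, 0.6, 0.6]
width: 0.5
t 40.58 q6 0.96 d [0.0005 0.0004 0.1023] a [-0.2  0.1 -0. ] dist 0.102
1 (array([0.6433, 0.1365]), np.float64(183.5), np.float64(0.0), np.float64(0.933)) off [0.2 0.1]
2 (array([0.5635, 0.1306]), np.float64(184.2), np.float64(0.12), np.float64(0.916)) off [0.1 0.3]
```

Both discs are now within 0.3 mm and 1°. Next is the third push.

```bash
python3 -m inch '[{"dx":0,"dy":0,"dz":0.05,"ax":0,"ay":0,"az":0,"fingers":0},{"dx":0,"dy":0,"dz":0.095,"ax":0,"ay":0,"az":0,"fingers":0},{"dx":0,"dy":0,"dz":0.102,"ax":0,"ay":0,"az":0,"fingers":0},{"dx":0,"dy":0,"dz":0.102,"ax":0,"ay":0,"az":0,"fingers":-1},{"dx":0,"dy":0,"dz":0.102,"ax":0,"ay":0,"az":0,"fingers":-1},{"dx":0,"dy":0,"dz":0.102,"ax":0,"ay":0,"az":0,"fingers":-1},{"dx":0,"dy":0,"dz":0.102,"ax":0,"ay":0,"az":0,"fingers":-1}]' 30; python3 -m inch '[{"dx":0,"dy":-0.015,"dz":0,"ax":0,"ay":0,"az":0,"fingers":-1},{"dx":0,"dy":-0.03,"dz":0,"ax":0,"ay":0,"az":0,"fingers":-1},{"dx":0,"dy":-0.045,"dz":0,"ax":0,"ay":0,"az":0,"fingers":-1},{"dx":0,"dy":-0.06,"dz":0,"ax":0,"ay":0,"az":0,"fingers":-1},{"dx":0,"dy":-0.07,"dz":0,"ax":0,"ay":0,"az":0,"fingers":-1},{"dx":0,"dy":-0.075,"dz":0,"ax":0,"ay":0,"az":0,"fingers":-1},{"dx":0,"dy":-0.075,"dz":0,"ax":0,"ay":0,"az":0,"fingers":-1}]'; python3 -m inch '[{"dx":0,"dy":0.015,"dz":0,"ax":0,"ay":0,"az":0,"fingers":-1},{"dx":0,"dy":0.03,"dz":0,"ax":0,"ay":0,"az":0,"fingers":-1},{"dx":0,"dy":0.045,"dz":0,"ax":0,"ay":0,"az":0,"fingers":-1},{"dx":0,"dy":0.06,"dz":0,"ax":0,"ay":0,"az":0,"fingers":-1},{"dx":0,"dy":0.07,"dz":0,"ax":0,"ay":0,"az":0,"fingers":-1},{"dx":0,"dy":0.075,"dz":0,"ax":0,"ay":0,"az":0,"fingers":-1},{"dx":0,"dy":0.075,"dz":0,"ax":0,"ay":0,"az":0,"fingers":-1}]';  python3 - <<'E'
from h import *
p,d=snap('out3')
r=fit3(p,(.4965,-.1687),.012); print(r)
b=pickyaw(r[1],place_n=180+4.4); print(b)
plan([r[0][0]+.0028,r[0][1]+.0014,.13],b[1])
E
```

```text
time: 41.5
tool_pos: [0.4797, -0.3751, 0.0488]
tcp_rot: [-3.136, 0.152, -0.002]
wrist_force: [2.8, 1.9, 0.8]
width: 0.225
time: 42.38
tool_pos: [0.4865, -0.3037, 0.0489]
tcp_rot: [3.133, -0.149, 0.002]
wrist_force: [-3.3, -17.0, -11.1]
width: 0.227
time: 43.25
tool_pos: [0.4796, -0.3757, 0.0488]
tcp_rot: [-3.138, 0.151, -0.001]
wrist_force: [4.9, 11.2, -2.1]
width: 0.227
(array([ 0.4962, -0.1688]), np.float64(62.1), np.float64(0.04), np.float64(0.977))
(np.float64(44.07000000000001), np.float64(-7.900000000000006), np.float64(114.39999999999998), np.float64(-11.099999999999994), np.float64(-105.89999999999998), -70)
t 43.3 q6 0.96 d [-0.0005 -0.2092 -0.0812] a [  0.   -0.  -87.6] dist 0.224
```

```bash
python3 -m inch '[{"dx":0,"dy":0,"dz":0,"ax":0,"ay":0,"az":0,"fingers":0},{"dx":0,"dy":0,"dz":0,"ax":0,"ay":0,"az":0,"fingers":0},{"dx":0,"dy":0,"dz":-0.06,"ax":0,"ay":0,"az":0,"fingers":0},{"dx":0,"dy":-0.02,"dz":-0.081,"ax":0,"ay":0,"az":-10,"fingers":0.6},{"dx":0,"dy":-0.06,"dz":-0.081,"ax":0,"ay":0,"az":-20,"fingers":0.6},{"dx":0,"dy":-0.11,"dz":-0.081,"ax":0,"ay":0,"az":-30,"fingers":0.6},{"dx":0,"dy":-0.16,"dz":-0.081,"ax":0,"ay":0,"az":-40,"fingers":0.6},{"dx":-0.0005,"dy":-0.209,"dz":-0.081,"ax":0,"ay":0,"az":-50,"fingers":0.6},{"dx":-0.0005,"dy":-0.209,"dz":-0.081,"ax":0,"ay":0,"az":-60,"fingers":0.6},{"dx":-0.0005,"dy":-0.209,"dz":-0.081,"ax":0,"ay":0,"az":-70,"fingers":0.6},{"dx":-0.0005,"dy":-0.209,"dz":-0.081,"ax":0,"ay":0,"az":-80,"fingers":0.6},{"dx":-0.0005,"dy":-0.209,"dz":-0.081,"ax":0,"ay":0,"az":-87.6,"fingers":0.6},{"dx":-0.0005,"dy":-0.209,"dz":-0.081,"ax":0,"ay":0,"az":-87.6,"fingers":0.6},{"dx":-0.0005,"dy":-0.209,"dz":-0.081,"ax":0,"ay":0,"az":-87.6,"fingers":0.6}]' ; python3 -c "
from h import *
plan([.4990,-.1674,.0085],-7.9)"
```

```text
time: 45.05
tool_pos: [0.4993, -0.1682, 0.1303]
tcp_rot: [2.371, 2.059, 0.001]
wrist_force: [0.6, -0.5, 0.2]
width: 0.799
t 45.05 q6 -0.23 d [ 0.0008 -0.0005  0.1218] a [ 0.1  0.  -0.1] dist 0.122
```

```bash
python3 -m inch '[{"dx":0.0008,"dy":-0.0005,"dz":0.06,"ax":0.1,"ay":0,"az":0,"fingers":0.6},{"dx":0.0008,"dy":-0.0005,"dz":0.1,"ax":0.1,"ay":0,"az":0,"fingers":0.6},{"dx":0.0008,"dy":-0.0005,"dz":0.12,"ax":0.1,"ay":0,"az":0,"fingers":0.6},{"dx":0.0008,"dy":-0.0005,"dz":0.122,"ax":0.1,"ay":0,"az":0,"fingers":0.6},{"dx":0.0008,"dy":-0.0005,"dz":0.122,"ax":0.1,"ay":0,"az":0,"fingers":-1},{"dx":0.0008,"dy":-0.0005,"dz":0.122,"ax":0.1,"ay":0,"az":0,"fingers":-1},{"dx":0.0008,"dy":-0.0005,"dz":0.122,"ax":0.1,"ay":0,"az":0,"fingers":-1},{"dx":0.0008,"dy":-0.0005,"dz":0.122,"ax":0.1,"ay":0,"az":0,"fingers":-1}]' 35; python3 -m inch '[{"dx":0,"dy":0,"dz":-0.06,"ax":0,"ay":0,"az":0,"fingers":-1},{"dx":0,"dy":0,"dz":-0.11,"ax":0,"ay":0,"az":0,"fingers":-1},{"dx":0,"dy":0,"dz":-0.13,"ax":0,"ay":0,"az":0,"fingers":-1},{"dx":0,"dy":0,"dz":-0.13,"ax":0,"ay":0,"az":0,"fingers":-1}]' ; python3 -c "
from h import *
t=circ((606.3,93.47,4.38),1,-1)+[.0028,.0014]; print(t)
plan([t[0],t[1],.13],114.4)"
```

```text
time: 46.05
tool_pos: [0.5003, -0.1679, 0.0097]
tcp_rot: [2.37, 2.059, 0.001]
wrist_force: [0.0, -0.2, 5.0]
width: 0.561
time: 46.55
tool_pos: [0.5013, -0.1682, 0.1417]
tcp_rot: [2.367, 2.056, 0.004]
wrist_force: [0.3, 0.2, -1.1]
width: 0.56
[0.65203802 0.05804166]
t 46.55 q6 -0.23 d [0.2451 0.1175 0.012 ] a [ 1.000e-01  5.000e-01 -1.224e+02] dist 0.272
```

```bash
python3 -m inch '[{"dx":0.02,"dy":0.01,"dz":0,"ax":0.1,"ay":0.5,"az":-10,"fingers":-1},{"dx":0.04,"dy":0.02,"dz":0,"ax":0.1,"ay":0.5,"az":-20,"fingers":-1},{"dx":0.06,"dy":0.03,"dz":0,"ax":0.1,"ay":0.5,"az":-30,"fingers":-1},{"dx":0.08,"dy":0.04,"dz":0,"ax":0.1,"ay":0.5,"az":-40,"fingers":-1},{"dx":0.1,"dy":0.05,"dz":0,"ax":0.1,"ay":0.5,"az":-50,"fingers":-1},{"dx":0.12,"dy":0.06,"dz":0,"ax":0.1,"ay":0.5,"az":-60,"fingers":-1},{"dx":0.14,"dy":0.07,"dz":0,"ax":0.1,"ay":0.5,"az":-70,"fingers":-1},{"dx":0.165,"dy":0.08,"dz":0,"ax":0.1,"ay":0.5,"az":-80,"fingers":-1},{"dx":0.19,"dy":0.09,"dz":0,"ax":0.1,"ay":0.5,"az":-90,"fingers":-1},{"dx":0.215,"dy":0.1,"dz":0,"ax":0.1,"ay":0.5,"az":-100,"fingers":-1},{"dx":0.245,"dy":0.1175,"dz":0.01,"ax":0.1,"ay":0.5,"az":-110,"fingers":-1},{"dx":0.245,"dy":0.1175,"dz":0.02,"ax":0.1,"ay":0.5,"az":-120,"fingers":-1},{"dx":0.245,"dy":0.1175,"dz":0.02,"ax":0.1,"ay":0.5,"az":-122.3,"fingers":-1},{"dx":0.245,"dy":0.1175,"dz":0.02,"ax":0.1,"ay":0.5,"az":-122.3,"fingers":-1}]' ; python3 -c "
from h import *
plan([.6525,.0582,.072],114.4)
"
```

```text
time: 48.3
tool_pos: [0.6503, 0.058, 0.119]
tcp_rot: [0.659, -3.067, -0.001]
wrist_force: [0.4, -0.9, -1.7]
width: 0.565
t 48.3 q6 -1.94 d [-0.0023 -0.0008  0.0469] a [ 0.1 -0.3 -0.2] dist 0.047
```

```bash
python3 -m inch '[{"dx":-0.0023,"dy":-0.0008,"dz":0.035,"ax":0.1,"ay":-0.3,"az":0,"fingers":-1},{"dx":-0.0023,"dy":-0.0008,"dz":0.047,"ax":0.1,"ay":-0.3,"az":0,"fingers":-1},{"dx":-0.0023,"dy":-0.0008,"dz":0.047,"ax":0.1,"ay":-0.3,"az":0,"fingers":-1},{"dx":-0.0023,"dy":-0.0008,"dz":0.047,"ax":0.1,"ay":-0.3,"az":0,"fingers":-1}]' ; python3 -c "
from h import *
plan([.6525,.0582,.0674],114.4)
"
```

```text
time: 48.8
tool_pos: [0.6532, 0.0582, 0.0729]
tcp_rot: [-0.659, 3.07, 0.0]
wrist_force: [-0.2, 0.1, -0.4]
width: 0.565
t 48.8 q6 -1.94 d [0.0006 0.0003 0.0055] a [-0.   0.1 -0.2] dist 0.006
```

```bash
python3 -m inch '[{"dx":0.0006,"dy":0.0003,"dz":0.003,"ax":0,"ay":0,"az":0,"fingers":-1},{"dx":0.0006,"dy":0.0003,"dz":0.0055,"ax":0,"ay":0,"az":0,"fingers":-1},{"dx":0.0006,"dy":0.0003,"dz":0.0055,"ax":0,"ay":0,"az":0,"fingers":-1}]'; python3 -m inch '[{"dx":0,"dy":0,"dz":0,"ax":0,"ay":0,"az":0,"fingers":0.3},{"dx":0,"dy":0,"dz":0,"ax":0,"ay":0,"az":0,"fingers":0.3},{"dx":0,"dy":0,"dz":-0.01,"ax":0,"ay":0,"az":0,"fingers":0.3},{"dx":0,"dy":0,"dz":-0.06,"ax":0,"ay":0,"az":0,"fingers":0},{"dx":0,"dy":0,"dz":-0.08,"ax":0,"ay":0,"az":0,"fingers":0}]'; python3 -c "
from h import *
plan([.4790,-.3755,.15],84.4)
"
```

```text
time: 49.18
tool_pos: [0.6529, 0.0582, 0.0677]
tcp_rot: [-0.659, 3.069, -0.0]
wrist_force: [1.5, -0.1, -0.5]
width: 0.56
time: 49.8
tool_pos: [0.655, 0.0583, 0.152]
tcp_rot: [-0.657, 3.063, -0.002]
wrist_force: [0.9, 0.3, 0.2]
width: 0.506
t 49.8 q6 -1.94 d [ 3.385e-01 -3.234e-01  1.000e-04] a [-0.   0.5 29.8] dist 0.468
```

```bash
python3 -m inch '[{"dx":0.04,"dy":-0.038,"dz":0,"ax":0,"ay":0.5,"az":5,"fingers":0},{"dx":0.08,"dy":-0.077,"dz":0,"ax":0,"ay":0.5,"az":10,"fingers":0},{"dx":0.12,"dy":-0.115,"dz":0,"ax":0,"ay":0.5,"az":15,"fingers":0},{"dx":0.16,"dy":-0.153,"dz":0,"ax":0,"ay":0.5,"az":20,"fingers":0},{"dx":0.2,"dy":-0.191,"dz":0,"ax":0,"ay":0.5,"az":25,"fingers":0},{"dx":0.24,"dy":-0.23,"dz":0,"ax":0,"ay":0.5,"az":29.8,"fingers":0},{"dx":0.28,"dy":-0.268,"dz":0,"ax":0,"ay":0.5,"az":29.8,"fingers":0},{"dx":0.32,"dy":-0.306,"dz":0,"ax":0,"ay":0.5,"az":29.8,"fingers":0},{"dx":0.3385,"dy":-0.3234,"dz":0,"ax":0,"ay":0.5,"az":29.8,"fingers":0},{"dx":0.3385,"dy":-0.3234,"dz":0,"ax":0,"ay":0.5,"az":29.8,"fingers":0},{"dx":0.3385,"dy":-0.3234,"dz":0,"ax":0,"ay":0.5,"az":29.8,"fingers":0}]'; python3 - <<'E'
from h import *
plan([.4790,-.3756,.047],84.4)
p,d=snap('placed4')
pl=(606.3,93.47,4.38)
for i,j in((1,1),(-1,1),(1,-1)):
    c=circ(pl,i,j); r=fit3(p,c,.07,185,26.5); print(i,j,r,'off',np.round((r[0]-c)*1000,1))
E
```

```text
time: 51.18
tool_pos: [0.4791, -0.375, 0.1499]
tcp_rot: [0.153, 3.137, 0.0]
wrist_force: [-0.2, 0.1, 0.2]
width: 0.499
t 51.17 q6 -2.18 d [ 0.     -0.0007  0.1029] a [0. 0. 0.] dist 0.103
1 1 (array([0.6433, 0.1365]), np.float64(183.7), np.float64(0.0), np.float64(0.933)) off [0.2 0.1]
-1 1 (array([0.5635, 0.1306]), np.float64(184.0), np.float64(0.08), np.float64(0.916)) off [0.1 0.3]
1 -1 (array([0.6505, 0.0569]), np.float64(185.7), np.float64(-0.05), np.float64(0.944)) off [1.3 0.3]
```

```bash
python3 -m inch '[{"dx":0,"dy":-0.0007,"dz":0.05,"ax":0,"ay":0,"az":0,"fingers":0},{"dx":0,"dy":-0.0007,"dz":0.095,"ax":0,"ay":0,"az":0,"fingers":0},{"dx":0,"dy":-0.0007,"dz":0.102,"ax":0,"ay":0,"az":0,"fingers":0},{"dx":0,"dy":-0.0007,"dz":0.102,"ax":0,"ay":0,"az":0,"fingers":-1},{"dx":0,"dy":-0.0007,"dz":0.102,"ax":0,"ay":0,"az":0,"fingers":-1},{"dx":0,"dy":-0.0007,"dz":0.102,"ax":0,"ay":0,"az":0,"fingers":-1},{"dx":0,"dy":-0.0007,"dz":0.102,"ax":0,"ay":0,"az":0,"fingers":-1}]' 30; python3 -m inch '[{"dx":0,"dy":0.015,"dz":0,"ax":0,"ay":0,"az":0,"fingers":-1},{"dx":0,"dy":0.03,"dz":0,"ax":0,"ay":0,"az":0,"fingers":-1},{"dx":0,"dy":0.045,"dz":0,"ax":0,"ay":0,"az":0,"fingers":-1},{"dx":0,"dy":0.06,"dz":0,"ax":0,"ay":0,"az":0,"fingers":-1},{"dx":0,"dy":0.07,"dz":0,"ax":0,"ay":0,"az":0,"fingers":-1},{"dx":0,"dy":0.075,"dz":0,"ax":0,"ay":0,"az":0,"fingers":-1},{"dx":0,"dy":0.075,"dz":0,"ax":0,"ay":0,"az":0,"fingers":-1}]'; python3 -m inch '[{"dx":0,"dy":-0.015,"dz":0,"ax":0,"ay":0,"az":0,"fingers":-1},{"dx":0,"dy":-0.03,"dz":0,"ax":0,"ay":0,"az":0,"fingers":-1},{"dx":0,"dy":-0.045,"dz":0,"ax":0,"ay":0,"az":0,"fingers":-1},{"dx":0,"dy":-0.06,"dz":0,"ax":0,"ay":0,"az":0,"fingers":-1},{"dx":0,"dy":-0.07,"dz":0,"ax":0,"ay":0,"az":0,"fingers":-1},{"dx":0,"dy":-0.075,"dz":0,"ax":0,"ay":0,"az":0,"fingers":-1},{"dx":0,"dy":-0.075,"dz":0,"ax":0,"ay":0,"az":0,"fingers":-1}]';  python3 - <<'E'
from h import *
p,d=snap('out4',(.44,-.42,.55,-.11),.02,1.3)
r=fit3(p,(.4965,-.1687),.012); print(r)
b=pickyaw(r[1],place_n=180+4.4); print(b)
plan([r[0][0]+.0028,r[0][1]+.0014,.13],b[1])
q=np.zeros(d.shape,bool); u=proj([[.49,-.237,.02]])[0].astype(int); q[u[1]-7:u[1]+7,u[0]-7:u[0]+7]=1; print('mag z',np.percentile(topz(q,d)[:,2],[10,50,90]))
E
```

```text
time: 52.1
tool_pos: [0.4805, -0.3757, 0.0495]
tcp_rot: [0.152, 3.135, -0.002]
wrist_force: [2.1, 2.2, 0.6]
width: 0.222
time: 52.98
tool_pos: [0.4874, -0.3039, 0.0496]
tcp_rot: [0.149, 3.135, -0.011]
wrist_force: [-1.6, -14.1, -7.9]
width: 0.225
time: 53.85
tool_pos: [0.4804, -0.3758, 0.0495]
tcp_rot: [0.151, 3.136, -0.002]
wrist_force: [4.1, 10.5, -3.1]
width: 0.221
(array([ 0.4962, -0.1689]), np.float64(316.5), np.float64(0.04), np.float64(0.978))
(np.float64(72.33000000000003), np.float64(6.5), np.float64(-125.6), np.float64(-25.5), np.float64(134.10000000000002), 50)
t 53.9 q6 -2.18 d [ 0.0012  0.209  -0.0808] a [ 0.   0.2 78. ] dist 0.224
mag z [0.00792806 0.01085965 0.01350194]
```

View pics/out4.png

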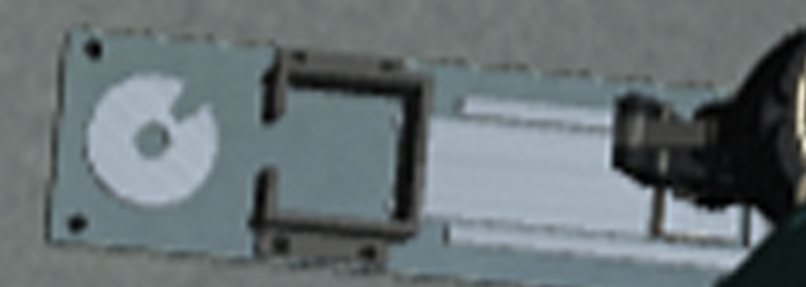

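The magazine is empty, and this fourth disc has its notch at yaw 316.5°. I'll pick it at jaw yaw 14° and place it at −118°.

```bash
python3 -m inch '[{"dx":0,"dy":0,"dz":0,"ax":0,"ay":0,"az":0,"fingers":0},{"dx":0,"dy":0,"dz":0,"ax":0,"ay":0,"az":0,"fingers":0},{"dx":0,"dy":0,"dz":-0.06,"ax":0,"ay":0,"az":0,"fingers":0},{"dx":0,"dy":0.02,"dz":-0.081,"ax":0,"ay":0,"az":10,"fingers":0.6},{"dx":0,"dy":0.06,"dz":-0.081,"ax":0,"ay":0,"az":20,"fingers":0.6},{"dx":0,"dy":0.11,"dz":-0.081,"ax":0,"ay":0,"az":30,"fingers":0.6},{"dx":0,"dy":0.16,"dz":-0.081,"ax":0,"ay":0,"az":40,"fingers":0.6},{"dx":0.001,"dy":0.209,"dz":-0.081,"ax":0,"ay":0,"az":50,"fingers":0.6},{"dx":0.001,"dy":0.209,"dz":-0.081,"ax":0,"ay":0,"az":60,"fingers":0.6},{"dx":0.001,"dy":0.209,"dz":-0.081,"ax":0,"ay":0,"az":70.5,"fingers":0.6},{"dx":0.001,"dy":0.209,"dz":-0.081,"ax":0,"ay":0,"az":70.5,"fingers":0.6},{"dx":0.001,"dy":0.209,"dz":-0.081,"ax":0,"ay":0,"az":70.5,"fingers":0.6}]' ; python3 -c "
from h import *
plan([.4990,-.1675,.0085],14)"
```

```text
time: 55.4
tool_pos: [0.4994, -0.1681, 0.1307]
tcp_rot: [1.929, 2.475, -0.0]
wrist_force: [-0.4, -0.6, 0.2]
width: 0.801
t 55.4 q6 -0.62 d [ 0.0011 -0.0006  0.1222] a [0.1 0.2 0.1] dist 0.122
```

```bash
python3 -m inch '[{"dx":0.001,"dy":-0.0006,"dz":0.06,"ax":0.1,"ay":0.2,"az":0,"fingers":0.6},{"dx":0.001,"dy":-0.0006,"dz":0.1,"ax":0.1,"ay":0.2,"az":0,"fingers":0.6},{"dx":0.001,"dy":-0.0006,"dz":0.12,"ax":0.1,"ay":0.2,"az":0,"fingers":0.6},{"dx":0.001,"dy":-0.0006,"dz":0.122,"ax":0.1,"ay":0.2,"az":0,"fingers":0.6},{"dx":0.001,"dy":-0.0006,"dz":0.122,"ax":0.1,"ay":0.2,"az":0,"fingers":-1},{"dx":0.001,"dy":-0.0006,"dz":0.122,"ax":0.1,"ay":0.2,"az":0,"fingers":-1},{"dx":0.001,"dy":-0.0006,"dz":0.122,"ax":0.1,"ay":0.2,"az":0,"fingers":-1},{"dx":0.001,"dy":-0.0006,"dz":0.122,"ax":0.1,"ay":0.2,"az":0,"fingers":-1}]' 35; python3 -m inch '[{"dx":0,"dy":0,"dz":-0.06,"ax":0,"ay":0,"az":0,"fingers":-1},{"dx":0,"dy":0,"dz":-0.11,"ax":0,"ay":0,"az":0,"fingers":-1},{"dx":0,"dy":0,"dz":-0.13,"ax":0,"ay":0,"az":0,"fingers":-1},{"dx":0,"dy":0,"dz":-0.13,"ax":0,"ay":0,"az":0,"fingers":-1}]' ; python3 -c "
from h import *
t=circ((606.3,93.47,4.38),-1,-1)+[.0028,.0014]; print(t)
plan([t[0],t[1],.13],14-132.1)"
```

```text
time: 56.4
tool_pos: [0.5002, -0.1681, 0.01]
tcp_rot: [1.929, 2.476, 0.002]
wrist_force: [0.6, -0.4, 4.7]
width: 0.565
time: 56.9
tool_pos: [0.5013, -0.1685, 0.1421]
tcp_rot: [1.926, 2.473, 0.004]
wrist_force: [0.4, -0.5, -1.2]
width: 0.562
[0.57227166 0.05193198]
t 56.9 q6 -0.62 d [0.1964 0.1228 0.0122] a [  0.4  -0.3 132.3] dist 0.232
```

```bash
python3 -m inch '[{"dx":0.015,"dy":0.01,"dz":0,"ax":0.4,"ay":-0.3,"az":10,"fingers":-1},{"dx":0.03,"dy":0.02,"dz":0,"ax":0.4,"ay":-0.3,"az":20,"fingers":-1},{"dx":0.045,"dy":0.03,"dz":0,"ax":0.4,"ay":-0.3,"az":30,"fingers":-1},{"dx":0.06,"dy":0.04,"dz":0,"ax":0.4,"ay":-0.3,"az":40,"fingers":-1},{"dx":0.075,"dy":0.05,"dz":0,"ax":0.4,"ay":-0.3,"az":50,"fingers":-1},{"dx":0.09,"dy":0.06,"dz":0,"ax":0.4,"ay":-0.3,"az":60,"fingers":-1},{"dx":0.105,"dy":0.07,"dz":0,"ax":0.4,"ay":-0.3,"az":70,"fingers":-1},{"dx":0.12,"dy":0.08,"dz":0,"ax":0.4,"ay":-0.3,"az":80,"fingers":-1},{"dx":0.135,"dy":0.09,"dz":0,"ax":0.4,"ay":-0.3,"az":90,"fingers":-1},{"dx":0.155,"dy":0.1,"dz":0,"ax":0.4,"ay":-0.3,"az":100,"fingers":-1},{"dx":0.175,"dy":0.11,"dz":0.005,"ax":0.4,"ay":-0.3,"az":110,"fingers":-1},{"dx":0.196,"dy":0.123,"dz":0.01,"ax":0.4,"ay":-0.3,"az":120,"fingers":-1},{"dx":0.196,"dy":0.123,"dz":0.02,"ax":0.4,"ay":-0.3,"az":130,"fingers":-1},{"dx":0.196,"dy":0.123,"dz":0.02,"ax":0.4,"ay":-0.3,"az":132.3,"fingers":-1},{"dx":0.196,"dy":0.123,"dz":0.02,"ax":0.4,"ay":-0.3,"az":132.3,"fingers":-1}]' ; python3 -c "
from h import *
plan([.5707,.0521,.072],-118.1)
"
```

```text
time: 58.78
tool_pos: [0.5709, 0.0516, 0.1196]
tcp_rot: [3.046, -0.762, -0.006]
wrist_force: [0.8, 0.1, -1.3]
width: 0.558
t 58.77 q6 2.11 d [-0.0003 -0.0004  0.0476] a [0.1 0.2 0. ] dist 0.048
```

```bash
python3 -m inch '[{"dx":-0.0008,"dy":-0.0004,"dz":0.035,"ax":0.1,"ay":0.2,"az":0,"fingers":-1},{"dx":-0.0008,"dy":-0.0004,"dz":0.0476,"ax":0.1,"ay":0.2,"az":0,"fingers":-1},{"dx":-0.0008,"dy":-0.0004,"dz":0.0476,"ax":0.1,"ay":0.2,"az":0,"fingers":-1},{"dx":-0.0008,"dy":-0.0004,"dz":0.0476,"ax":0.1,"ay":0.2,"az":0,"fingers":-1}]' ; python3 -c "
from h import *
plan([.5707,.0521,.0676],-118.1)
"
```

```text
time: 59.28
tool_pos: [0.5709, 0.0523, 0.0728]
tcp_rot: [3.048, -0.762, 0.002]
wrist_force: [-0.3, 0.4, -0.9]
width: 0.566
t 59.27 q6 2.11 d [-0.0001  0.0002  0.0052] a [-0.  -0.1  0. ] dist 0.005
```

```bash
python3 -m inch '[{"dx":0,"dy":0,"dz":0.003,"ax":0,"ay":0,"az":0,"fingers":-1},{"dx":0,"dy":0,"dz":0.0053,"ax":0,"ay":0,"az":0,"fingers":-1},{"dx":0,"dy":0,"dz":0.0053,"ax":0,"ay":0,"az":0,"fingers":-1}]'; python3 -m inch '[{"dx":0,"dy":0,"dz":0,"ax":0,"ay":0,"az":0,"fingers":0.3},{"dx":0,"dy":0,"dz":0,"ax":0,"ay":0,"az":0,"fingers":0.3},{"dx":0,"dy":0,"dz":-0.01,"ax":0,"ay":0,"az":0,"fingers":0.3},{"dx":0,"dy":0,"dz":-0.06,"ax":0,"ay":0,"az":0,"fingers":0.4},{"dx":0,"dy":0,"dz":-0.08,"ax":0,"ay":0,"az":0,"fingers":0.4}]'; python3 -c "
from h import *
plan([.59,-.12,.15],-85)
"
```

```text
time: 59.65
tool_pos: [0.5715, 0.0523, 0.068]
tcp_rot: [-3.048, 0.762, -0.004]
wrist_force: [1.1, 0.4, 0.8]
width: 0.559
time: 60.28
tool_pos: [0.5735, 0.0525, 0.1518]
tcp_rot: [-3.046, 0.762, -0.012]
wrist_force: [0.6, -0.3, 0.5]
width: 0.695
t 60.27 q6 2.11 d [0.0957 0.1444 0.002 ] a [ -0.1  -0.5 -33.1] dist 0.173
```

```bash
python3 -m inch '[{"dx":0.03,"dy":0.045,"dz":0,"ax":0,"ay":-0.5,"az":-10,"fingers":0.4},{"dx":0.06,"dy":0.09,"dz":0,"ax":0,"ay":-0.5,"az":-20,"fingers":0.4},{"dx":0.0957,"dy":0.1444,"dz":0.002,"ax":0,"ay":-0.5,"az":-30,"fingers":0.4},{"dx":0.0957,"dy":0.1444,"dz":0.002,"ax":0,"ay":-0.5,"az":-33.1,"fingers":0.4},{"dx":0.0957,"dy":0.1444,"dz":0.002,"ax":0,"ay":-0.5,"az":-33.1,"fingers":0.4}]'; python3 - <<'E'
from h import *
p,d=snap('placed5',(.5,-.05,.75,.25),.07)
pl=(606.3,93.47,4.38); print(fitplate(p,(.6062,.0934),4.4))
for i,j in((1,1),(-1,1),(1,-1),(-1,-1)):
    c=circ(pl,i,j); r=fit3(p,c,.07,185,26.5); print(i,j,r,'off',np.round((r[0]-c)*1000,1))
s=bot.read_state()['tool_pos']; print(s)
E
```

```text
time: 60.9
tool_pos: [0.5897, -0.1209, 0.1499]
tcp_rot: [-3.137, -0.134, 0.001]
wrist_force: [0.3, 1.0, -1.1]
width: 0.699
(array([605.85102734,  93.38562634,   4.53711187]), np.float64(-95.71422576904297))
1 1 (array([0.6433, 0.1365]), np.float64(183.6), np.float64(-0.0), np.float64(0.931)) off [0.2 0.1]
-1 1 (array([0.5635, 0.1306]), np.float64(184.2), np.float64(0.03), np.float64(0.914)) off [0.1 0.3]
1 -1 (array([0.6505, 0.0569]), np.float64(185.9), np.float64(0.01), np.float64(0.942)) off [1.3 0.3]
-1 -1 (array([0.5705, 0.0506]), np.float64(183.9), np.float64(0.12), np.float64(0.914)) off [1.  0.1]
[ 0.58974536 -0.12010972  0.14990331]
```

View pics/placed5.png

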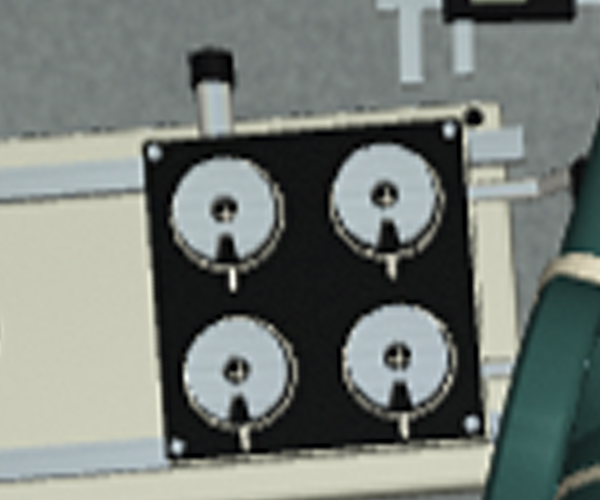

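All four discs are on their circles, off by at most 1.3 mm and 1.5°, and the magazine is empty. I'll check the master, then push the carriage home with the tool tilted away from the machine's head.

```bash
cat >> h.py <<'E'
def plant(xyz,yaw,tilt):
    "like plan, tool leaned by tilt degrees about its x"
    s,p,M=st(); y=np.radians(yaw); yv=np.array([np.cos(y),np.sin(y),0]); zv=np.array([0,0,-1.]); T=np.c_[np.cross(yv,zv),yv,zv]@R.from_rotvec([np.radians(tilt),0,0]).as_matrix()
    a=np.degrees(R.from_matrix(M.T@T).as_rotvec()); d=M.T@(np.array(xyz)-p); print('t',round(s['time'],2),'z',np.round(T[:,2],3),'d',np.round(d,4),'a',np.round(a,1))
E
python3 - <<'E'
from h import *
plant([.619,-.0408,.13],-85.5,12); plant([.619,-.0408,.0614],-85.5,12)
for cam in('top','side'):
    p,d=bot.read_camera(cam); cv2.imwrite(f'pics/m_{cam}.png',p)
    for q in mask('master_c',cam,2): print(cam,q[0],np.round(q[1]))
p,d=bot.read_camera('top')
u=proj([[.671,-.136,.01]])[0]; print('pad px',u)
cv2.imwrite('pics/pad.png',np.hstack([cv2.resize(p[110:210,280:400],None,fx=3,fy=3),cv2.resize(cv2.imread('pics/m_side.png')[150:250,200:320],None,fx=3,fy=3)]))
E
```

```text
t 60.95 z [-0.016  0.207 -0.978] d [ 0.036  -0.0765  0.02  ] a [11.9  0.1  0.4]
t 60.95 z [-0.016  0.207 -0.978] d [ 0.036  -0.0763  0.0886] a [11.9  0.1  0.4]
side 0.64 [229. 198. 240. 204.]
side 0.18 [228. 256. 249. 276.]
pad px [317.46097928 150.96075712]
```

View pics/pad.png

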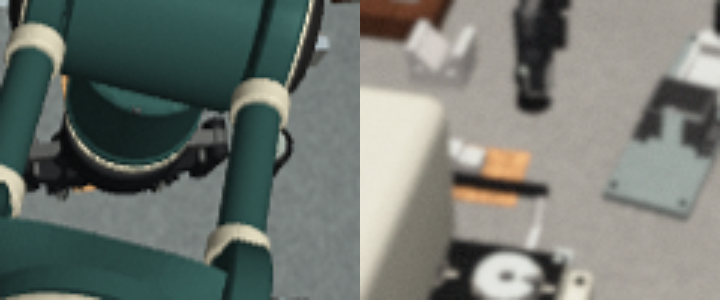

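```bash
python3 - <<'E'
from h import *
k=bot.get_calibration('side'); KS=np.array(k['intrinsics']); VS=np.array(k['view'])
for P in([.6715,-.136,.02],[.671,-.136,.002],[.70,-.136,.02],[.64,-.136,.02]):
    c=VS[:3,:3]@P+VS[:3,3]; print(P,np.round((KS@c)[:2]/c[2],1))
for f in('placed3','placed4'):
    p=cv2.imread(f'pics/{f}.png'); im=rect(.60,-.21,.74,-.07,.015,p,.0005); cv2.imwrite(f'pics/{f}_pad.png',im)
a=[cv2.imread(f'pics/{f}_pad.png') for f in('placed3','placed4')]; cv2.imwrite('pics/pads.png',np.hstack(a))
E
```

```text
[0.6715, -0.136, 0.02] [237.4 202.6]
[0.671, -0.136, 0.002] [237.8 207.3]
[0.7, -0.136, 0.02] [228.  200.7]
[0.64, -0.136, 0.02] [247.8 204.6]
```

View pics/pads.png

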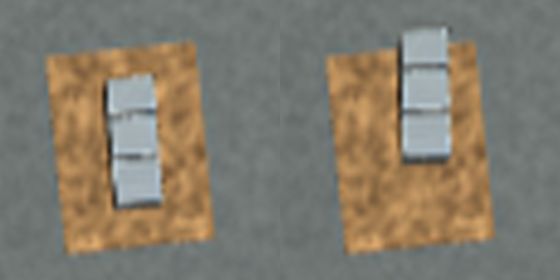

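Between two earlier pictures the master was knocked about 25 mm in +x and now overhangs the pad. I'll put it back before pushing the carriage.

```bash
python3 -c "
from h import *
plan([.6955,-.1415,.09],-86)"
```

```text
t 61.2 q6 1.24 d [0.1031 0.0318 0.06  ] a [-0.1  0.   1.1] dist 0.123
```

```bash
python3 -m inch '[{"dx":0.05,"dy":0.016,"dz":0,"ax":0,"ay":0,"az":1.1,"fingers":0.2},{"dx":0.1031,"dy":0.0318,"dz":0,"ax":0,"ay":0,"az":1.1,"fingers":0.2},{"dx":0.1031,"dy":0.0318,"dz":0.03,"ax":0,"ay":0,"az":1.1,"fingers":0.2},{"dx":0.1031,"dy":0.0318,"dz":0.06,"ax":0,"ay":0,"az":1.1,"fingers":0.2},{"dx":0.1031,"dy":0.0318,"dz":0.06,"ax":0,"ay":0,"az":1.1,"fingers":0.2},{"dx":0.1031,"dy":0.0318,"dz":0.06,"ax":0,"ay":0,"az":1.1,"fingers":0.2}]'; python3 -c "
from h import *
plan([.6955,-.1415,.010],-86)"
```

```text
time: 61.95
tool_pos: [0.696, -0.1412, 0.091]
tcp_rot: [-3.138, -0.11, -0.001]
wrist_force: [0.0, 0.1, 0.9]
width: 0.6
t 61.95 q6 1.26 d [-0.0006  0.0004  0.081 ] a [-0.1 -0.   0. ] dist 0.081
```

```bash
python3 -m inch '[{"dx":0,"dy":0,"dz":0.05,"ax":0,"ay":0,"az":0,"fingers":0.2},{"dx":0,"dy":0,"dz":0.079,"ax":0,"ay":0,"az":0,"fingers":0.2},{"dx":0,"dy":0,"dz":0.081,"ax":0,"ay":0,"az":0,"fingers":0.2},{"dx":0,"dy":0,"dz":0.081,"ax":0,"ay":0,"az":0,"fingers":0.2},{"dx":0,"dy":0,"dz":0.081,"ax":0,"ay":0,"az":0,"fingers":-1},{"dx":0,"dy":0,"dz":0.081,"ax":0,"ay":0,"az":0,"fingers":-1},{"dx":0,"dy":0,"dz":0.081,"ax":0,"ay":0,"az":0,"fingers":-1},{"dx":0,"dy":0,"dz":0.081,"ax":0,"ay":0,"az":0,"fingers":-1}]' 40; python3 -m inch '[{"dx":0,"dy":0,"dz":-0.01,"ax":0,"ay":0,"az":0,"fingers":-1},{"dx":0,"dy":0,"dz":-0.015,"ax":0,"ay":0,"az":0,"fingers":-1},{"dx":0,"dy":0,"dz":-0.015,"ax":0,"ay":0,"az":0,"fingers":-1}]'; python3 -c "
from h import *
plan([.6735,-.1346,.016],-85.5)"
```

```text
time: 62.95
tool_pos: [0.6981, -0.1415, 0.0127]
tcp_rot: [-3.139, -0.11, -0.008]
wrist_force: [0.4, 0.8, 6.0]
width: 0.266
time: 63.32
tool_pos: [0.6983, -0.1416, 0.0284]
tcp_rot: [3.14, 0.11, 0.009]
wrist_force: [-0.3, -0.0, -1.8]
width: 0.266
t 63.33 q6 1.26 d [-0.0244 -0.0087  0.0123] a [ 0.  -0.3 -0.5] dist 0.029
```

```bash
python3 -m inch '[{"dx":-0.0235,"dy":-0.0087,"dz":0,"ax":0,"ay":-0.3,"az":-0.5,"fingers":-1},{"dx":-0.0235,"dy":-0.0087,"dz":0.005,"ax":0,"ay":-0.3,"az":-0.5,"fingers":-1},{"dx":-0.0235,"dy":-0.0087,"dz":0.013,"ax":0,"ay":-0.3,"az":-0.5,"fingers":-1},{"dx":-0.0235,"dy":-0.0087,"dz":0.0155,"ax":0,"ay":-0.3,"az":-0.5,"fingers":-1},{"dx":-0.0235,"dy":-0.0087,"dz":0.0155,"ax":0,"ay":-0.3,"az":-0.5,"fingers":-1}]';python3 -m inch '[{"dx":0,"dy":0,"dz":0,"ax":0,"ay":0,"az":0,"fingers":-0.06},{"dx":0,"dy":0,"dz":0,"ax":0,"ay":0,"az":0,"fingers":-0.06},{"dx":0,"dy":0,"dz":-0.05,"ax":0,"ay":0,"az":0,"fingers":-0.06},{"dx":0,"dy":0,"dz":-0.1,"ax":0,"ay":0,"az":0,"fingers":-0.06},{"dx":0,"dy":0,"dz":-0.13,"ax":0,"ay":0,"az":0,"fingers":-0.06},{"dx":0,"dy":0,"dz":-0.13,"ax":0,"ay":0,"az":0,"fingers":-0.06}]'; python3 -c "
from h import *
plant([.619,-.0408,.13],-85.5,12)"
```

```text
time: 63.95
tool_pos: [0.6748, -0.1347, 0.0128]
tcp_rot: [3.139, 0.123, 0.001]
wrist_force: [-1.8, 1.2, 2.2]
width: 0.269
time: 64.7
tool_pos: [0.6776, -0.1354, 0.1473]
tcp_rot: [3.137, 0.123, 0.013]
wrist_force: [-0.2, -0.4, 0.2]
width: 0.47
t 64.7 z [-0.016  0.207 -0.978] d [-0.0512 -0.0989  0.0166] a [12.2 -0.5  0.1]
```

```bash
python3 -m inch '[{"dx":-0.026,"dy":-0.05,"dz":0.008,"ax":6,"ay":-0.5,"az":0,"fingers":-0.06},{"dx":-0.0512,"dy":-0.0989,"dz":0.0166,"ax":12.2,"ay":-0.5,"az":0,"fingers":-0.06},{"dx":-0.0512,"dy":-0.0989,"dz":0.0166,"ax":12.2,"ay":-0.5,"az":0,"fingers":-0.06},{"dx":-0.0512,"dy":-0.0989,"dz":0.0166,"ax":12.2,"ay":-0.5,"az":0,"fingers":-0.06}]'; python3 -c "
from h import *
plant([.619,-.0408,.0614],-85.5,12)"
```

```text
time: 65.2
tool_pos: [0.6188, -0.0412, 0.1289]
tcp_rot: [-2.93, -0.116, 0.014]
wrist_force: [-0.0, 0.9, 0.2]
width: 0.474
t 65.2 z [-0.016  0.207 -0.978] d [0.0004 0.0136 0.0661] a [0.  0.1 0. ]
```

```bash
python3 -m inch '[{"dx":0,"dy":0.008,"dz":0.04,"ax":0,"ay":0,"az":0,"fingers":-0.06},{"dx":0,"dy":0.0136,"dz":0.0661,"ax":0,"ay":0,"az":0,"fingers":-0.06},{"dx":0,"dy":0.0136,"dz":0.0661,"ax":0,"ay":0,"az":0,"fingers":-0.06},{"dx":0,"dy":0.0136,"dz":0.0661,"ax":0,"ay":0,"az":0,"fingers":-1},{"dx":0,"dy":0.0136,"dz":0.0661,"ax":0,"ay":0,"az":0,"fingers":-1},{"dx":0,"dy":0.0136,"dz":0.0661,"ax":0,"ay":0,"az":0,"fingers":-1},{"dx":0,"dy":0.0136,"dz":0.0661,"ax":0,"ay":0,"az":0,"fingers":-1}]' 30; python3 -c "
from h import *
s,p,M=st(); v=np.array([-.0764,.997,0]); print(np.round(M.T@v,4))
p,d=bot.read_camera('top'); pl=fitplate(p,(.6062,.0934),4.4)[0]; print(pl)
for q in mask('master_c'): w=topz(q[2],d); w=w[w[:,2]>.008]; print('master',q[0],q[1],w.mean(0))
cv2.imwrite('pics/pad3.png',np.hstack([rect(.60,-.21,.74,-.07,.015,p,.0005),rect(.53,.03,.70,.19,.07,p)[:280]]))"
```

```text
time: 66.08
tool_pos: [0.6204, -0.0413, 0.0632]
tcp_rot: [-2.931, -0.116, 0.009]
wrist_force: [2.7, -1.4, 3.7]
width: 0.156
[ 0.0027 -0.9784  0.2066]
[605.89235543  93.36027128   4.59378543]
master 0.49 [315.3, 148.6, 324.3, 162.4] [ 0.66328244 -0.14058672  0.01907925]
```

View pics/pad3.png

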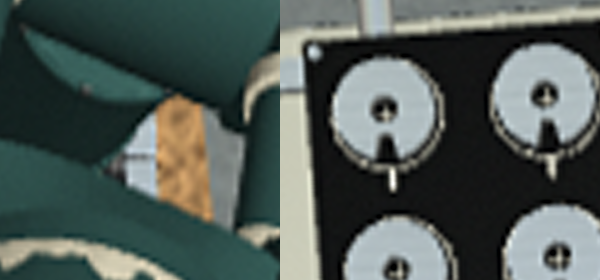

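The grip on the bar is good and the visible part of the master is back in the middle of the pad. I'll push the carriage slowly.

```bash
python3 -m inch '[{"dx":0,"dy":-0.002,"dz":0.0004,"ax":0,"ay":0,"az":0,"fingers":-1},{"dx":0,"dy":-0.006,"dz":0.0013,"ax":0,"ay":0,"az":0,"fingers":-1},{"dx":0,"dy":-0.012,"dz":0.0025,"ax":0,"ay":0,"az":0,"fingers":-1},{"dx":0,"dy":-0.02,"dz":0.0042,"ax":0,"ay":0,"az":0,"fingers":-1},{"dx":0,"dy":-0.028,"dz":0.0059,"ax":0,"ay":0,"az":0,"fingers":-1},{"dx":0,"dy":-0.036,"dz":0.0076,"ax":0,"ay":0,"az":0,"fingers":-1},{"dx":0,"dy":-0.044,"dz":0.0093,"ax":0,"ay":0,"az":0,"fingers":-1},{"dx":0,"dy":-0.052,"dz":0.011,"ax":0,"ay":0,"az":0,"fingers":-1},{"dx":0,"dy":-0.06,"dz":0.0127,"ax":0,"ay":0,"az":0,"fingers":-1},{"dx":0,"dy":-0.068,"dz":0.0144,"ax":0,"ay":0,"az":0,"fingers":-1},{"dx":0,"dy":-0.076,"dz":0.016,"ax":0,"ay":0,"az":0,"fingers":-1},{"dx":0,"dy":-0.084,"dz":0.0177,"ax":0,"ay":0,"az":0,"fingers":-1},{"dx":0,"dy":-0.092,"dz":0.0194,"ax":0,"ay":0,"az":0,"fingers":-1},{"dx":0,"dy":-0.1,"dz":0.0211,"ax":0,"ay":0,"az":0,"fingers":-1},{"dx":0,"dy":-0.108,"dz":0.0228,"ax":0,"ay":0,"az":0,"fingers":-1},{"dx":0,"dy":-0.114,"dz":0.0241,"ax":0,"ay":0,"az":0,"fingers":-1},{"dx":0,"dy":-0.118,"dz":0.0249,"ax":0,"ay":0,"az":0,"fingers":-1},{"dx":0,"dy":-0.12,"dz":0.0253,"ax":0,"ay":0,"az":0,"fingers":-1}]'; python3 -c "
from h import *
s,p,M=st(); v=np.array([-.0764,.997,0]); print(np.round(M.T@v,4),s['q'])"
```

```text
time: 68.42
tool_pos: [0.6109, 0.0813, 0.0632]
tcp_rot: [-2.931, -0.117, 0.008]
wrist_force: [4.3, -2.9, 0.4]
width: 0.15
[ 0.0027 -0.9783  0.2066] [-0.02482891  0.31541386  1.88636837  0.25148835  0.97385634  1.32108307]
```

```bash
python3 -m inch '[{"dx":0,"dy":-0.002,"dz":0.0004,"ax":0,"ay":0,"az":0,"fingers":-1},{"dx":0,"dy":-0.006,"dz":0.0013,"ax":0,"ay":0,"az":0,"fingers":-1},{"dx":0,"dy":-0.012,"dz":0.0025,"ax":0,"ay":0,"az":0,"fingers":-1},{"dx":0,"dy":-0.02,"dz":0.0042,"ax":0,"ay":0,"az":0,"fingers":-1},{"dx":0,"dy":-0.028,"dz":0.0059,"ax":0,"ay":0,"az":0,"fingers":-1},{"dx":0,"dy":-0.036,"dz":0.0076,"ax":0,"ay":0,"az":0,"fingers":-1},{"dx":0,"dy":-0.044,"dz":0.0093,"ax":0,"ay":0,"az":0,"fingers":-1},{"dx":0,"dy":-0.052,"dz":0.011,"ax":0,"ay":0,"az":0,"fingers":-1},{"dx":0,"dy":-0.06,"dz":0.0127,"ax":0,"ay":0,"az":0,"fingers":-1},{"dx":0,"dy":-0.065,"dz":0.0137,"ax":0,"ay":0,"az":0,"fingers":-1},{"dx":0,"dy":-0.068,"dz":0.0144,"ax":0,"ay":0,"az":0,"fingers":-1},{"dx":0,"dy":-0.068,"dz":0.0144,"ax":0,"ay":0,"az":0,"fingers":-1}]'; python3 -m inch '[{"dx":0,"dy":-0.002,"dz":0.0004,"ax":0,"ay":0,"az":0,"fingers":-1},{"dx":0,"dy":-0.004,"dz":0.0008,"ax":0,"ay":0,"az":0,"fingers":-1},{"dx":0,"dy":-0.005,"dz":0.001,"ax":0,"ay":0,"az":0,"fingers":-1},{"dx":0,"dy":-0.006,"dz":0.0012,"ax":0,"ay":0,"az":0,"fingers":-1}]'
```

```text
time: 69.92
tool_pos: [0.6055, 0.1513, 0.0632]
tcp_rot: [-2.93, -0.116, 0.008]
wrist_force: [4.7, -0.7, 0.3]
width: 0.152
time: 70.42
tool_pos: [0.605, 0.1571, 0.0632]
tcp_rot: [-2.931, -0.116, 0.007]
wrist_force: [4.6, -3.5, -0.4]
width: 0.152
```

```bash
python3 -m inch '[{"dx":0,"dy":-0.001,"dz":0.0002,"ax":0,"ay":0,"az":0,"fingers":-1},{"dx":0,"dy":-0.002,"dz":0.0004,"ax":0,"ay":0,"az":0,"fingers":-1},{"dx":0,"dy":-0.003,"dz":0.0006,"ax":0,"ay":0,"az":0,"fingers":-1}]'; python3 -m inch '[{"dx":0,"dy":-0.001,"dz":0.0002,"ax":0,"ay":0,"az":0,"fingers":-1},{"dx":0,"dy":-0.002,"dz":0.0004,"ax":0,"ay":0,"az":0,"fingers":-1},{"dx":0,"dy":-0.003,"dz":0.0006,"ax":0,"ay":0,"az":0,"fingers":-1}]'
```

```text
time: 70.8
tool_pos: [0.605, 0.1582, 0.0632]
tcp_rot: [-2.934, -0.118, 0.007]
wrist_force: [4.4, -10.9, 3.0]
width: 0.149
time: 71.18
tool_pos: [0.605, 0.1581, 0.0632]
tcp_rot: [-2.939, -0.119, 0.007]
wrist_force: [3.4, -15.0, 4.9]
width: 0.146
```

The carriage is home: 15 N on the bar and no further motion. I'll release and back away.

```bash
python3 -m inch '[{"dx":0,"dy":0,"dz":0,"ax":0,"ay":0,"az":0,"fingers":-0.06},{"dx":0,"dy":0,"dz":0,"ax":0,"ay":0,"az":0,"fingers":-0.06},{"dx":0,"dy":0,"dz":0,"ax":0,"ay":0,"az":0,"fingers":-0.06},{"dx":0,"dy":0,"dz":-0.04,"ax":0,"ay":0,"az":0,"fingers":-0.06},{"dx":0,"dy":0.02,"dz":-0.09,"ax":0,"ay":0,"az":0,"fingers":-0.06},{"dx":0,"dy":0.07,"dz":-0.13,"ax":0,"ay":0,"az":0,"fingers":-0.06},{"dx":0,"dy":0.13,"dz":-0.145,"ax":0,"ay":0,"az":0,"fingers":-0.06},{"dx":0,"dy":0.19,"dz":-0.16,"ax":0,"ay":0,"az":0,"fingers":-0.06},{"dx":-0.02,"dy":0.25,"dz":-0.17,"ax":0,"ay":0,"az":0,"fingers":-0.06},{"dx":-0.05,"dy":0.3,"dz":-0.18,"ax":0,"ay":0,"az":0,"fingers":-0.06},{"dx":-0.08,"dy":0.35,"dz":-0.19,"ax":0,"ay":0,"az":0,"fingers":-0.06},{"dx":-0.11,"dy":0.4,"dz":-0.2,"ax":0,"ay":0,"az":0,"fingers":-0.06},{"dx":-0.13,"dy":0.44,"dz":-0.2,"ax":0,"ay":0,"az":0,"fingers":-0.06},{"dx":-0.13,"dy":0.44,"dz":-0.2,"ax":0,"ay":0,"az":0,"fingers":-0.06}]'; python3 - <<'E'
from h import *
p,d=snap('final',(.40,-.40,.75,.38),.05,.5)
cv2.imwrite('pics/final_raw.png',cv2.resize(p[60:260,0:450],None,fx=1.75,fy=1.75,interpolation=cv2.INTER_CUBIC))
pl=np.array([606.3-.0764*200,93.47+199.4,4.38])
for i,j in((1,-1),(-1,-1)):
    c=circ(pl,i,j); r=fit3(p,c,.07,185,26.5); print(i,j,r,'off',np.round((r[0]-c)*1000,1))
E
```

```text
time: 72.92
tool_pos: [0.5113, -0.3239, 0.1699]
tcp_rot: [-2.938, -0.113, 0.009]
wrist_force: [0.8, 1.0, 0.5]
width: 0.471
1 -1 (array([0.6349, 0.2555]), np.float64(186.5), np.float64(0.11), np.float64(0.937)) off [ 0.9 -0.5]
-1 -1 (array([0.5548, 0.2493]), np.float64(184.5), np.float64(-0.0), np.float64(0.932)) off [ 0.6 -0.6]
```

View pics/final_raw.png

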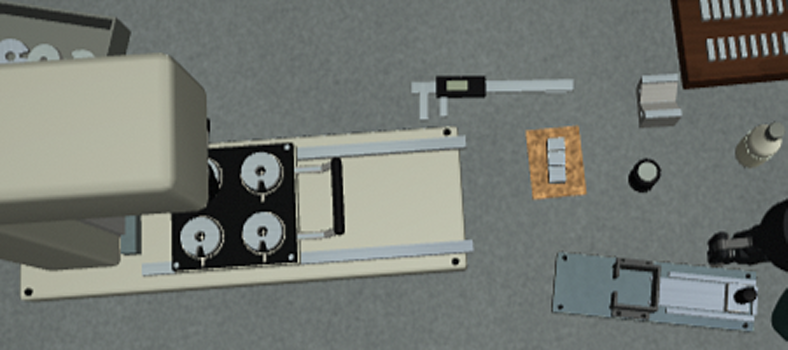

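The final view shows the carriage home and the discs on their circles, with the master centred on the pad at (556,160), the magazine empty and the pusher back. The gripper is touching nothing, so I'll hand in.

```bash
python3 -c "
from workcell import bot
s=bot.read_state(); print(s['time'],s['wrist_force']); print(bot.finish_job())"
```

```text
72.975 [ 0.6466305  -0.0302418   0.13062035]
the job is handed in; nothing more can be done
None
```

The job is done and handed in at about 73 s; no verdict came back.

- **Carriage out and master:** I drew the carriage out to its loading stop and put the master on the cork pad. The master was later knocked about 25 mm aside and hung over the pad's edge, so I put it back before the final push. The last picture shows it centred on the pad.
- **Discs:** All four discs were fed out one by one and laid on their own circles, and the magazine is empty. Discs 1 and 2 first landed 3.9 mm and 2.6 mm off, because the camera and robot frames differed by 2–3 mm. I regrasped both and corrected them.
- **Carriage home:** I pushed the carriage to its measuring stop, where the bar took 15 N without moving further.

**Last checks:**
- **Discs before the push:** The four discs were 0.2, 0.3, 1.3 and 1.0 mm off centre, with notches within about 1.5° of the index direction.
- **Discs after the push:** I could measure only the two discs nearest the handle. They were within about 1 mm of where they should be, with notches about 2° and 0° off. The head hides all or part of the other two, so I did not measure those again.
- **Rest of the bench:** The pusher is fully back and the robot touches nothing. The other things looked undisturbed in the last picture, though it did not take in the blower or the micrometer. I saw no sign of contact with the lens.

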